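Load the right-handed corner brackets and lock the carrier

TASK

Put every corner bracket on the bench into a stall of its own on the carrier, each standing right-handed: back leg upright at the far side, toe towards the robot, cheek on the right; tip the mirrored ones over onto their other leg. Once all are seated, slide the carrier fully home, and only then lock it: press the bayonet knob down, twist it clockwise to its stop and let it spring up into its notch. Leave the bottle, tip box and tube rack where they stand.

Things in the scene. Friction and masses are not known exactly. Their poses are not given: they have to be found in the camera images.
- bracket_a: Grey plastic corner bracket, 90 g; all six are alike, 4 or 5 are present. Two equal legs form an L: each 48 mm long, 38 wide, 8 thick; a square cheek (30 x 30 mm, 6 thick) fills the inner corner at one end of the width. Origin: outer corner edge, mid width. x: along the foot leg's outer face to its toe; z: along the back leg's outer face to its top; y: along the width to the cheek end.
- bracket_b: Like bracket_a. Right-handed: it stands on the foot, z up; seen with the toe towards you the cheek is on your right. Mirrored: it lies on the back leg with the foot leg standing up, x up, z level; seen with the lying leg's end towards you the cheek is on your left. In both poses the origin is on the table, z = 0.
- bracket_c: Like bracket_a. To make a mirrored one right-handed, roll it 90 degrees over its corner edge: e.g. push the top of the standing leg outwards, away from the lying leg (along the bracket's -z), until the bracket falls over onto that leg. The corner edge stays about where it was.
- bracket_d: Like bracket_a. A standing leg can be pinched from above over its 8 mm thickness, best 3 mm off the middle of the width, on the side away from the cheek, where the inner finger has room over the lying leg.
- bracket_e: Like bracket_a. Brackets weigh 70 to 120 g and are of equal size.
- bracket_f: Like bracket_a. Brackets start on the table right of the deck, at any yaw, some right-handed and at least one mirrored.
- stall0 (a point): Stall: a pocket in the carrier 54 mm (x) by 44 mm (y), flat floor 21 mm above the table, rim 5 mm high. This point is on the floor where a seated bracket's origin belongs: 3 mm from the far wall, mid width; 3 mm of play on all sides. x: the way the carrier slides in, y to its left, z up. A seated bracket's back is at the far side, its toe towards the robot: its x is opposite to this x.
- stall1 (a point): Like stall0, 52 mm further along y than the one before; all move with the carrier.
- stall2 (a point): Like stall0, 52 mm further along y than the one before; all move with the carrier.
- stall3 (a point): Like stall0, 52 mm further along y than the one before; all move with the carrier.
- stall4 (a point): Like stall0, 52 mm further along y than the one before; all move with the carrier.
- carrier (a joint): Aluminium carrier with five stalls in a row and an upright black handle at its near edge; slides along its x (away from the robot) with about 2.5 N of friction. 0 = fully out, 0.070 m = fully home against its stop; starts at 0 to 0.012.
- handle (a point): Middle of the top edge of the carrier's handle, a plate 10 mm thick (x), 70 mm wide (y), 46 mm tall with its lower end 13 mm above the table; its top is 59 mm above the table. Axes as the stalls.
- knob_grip (a point): Middle of the top face of the bar grip of the black bayonet knob left of the carrier. Bar: 46 mm long along this x, 12 mm thick along y, 32 mm high, on a hub 36 mm across; its top is 116 mm above the table when not pressed. z up, the axis of the turn. The frame turns and sinks with the knob; the bar points 30 degrees left of the carrier's x when unlocked, 30 degrees right when locked.
- lock_press (a joint): How far the knob is pressed down, 0 to 0.010 m, against a spring (3.6 N at 0, 9.6 N fully down). Its two lugs pass under the collar's stops only when pressed 7.5 mm or more.
- lock_turn (a joint): Turn of the knob, clockwise from above, 0 (unlocked) to 1.047 rad (locked). Let go from beyond 0.95 the spring lifts the knob into the notch, where lock_press reads about 0.004 and it can no longer turn back.
- bottle: White reagent bottle, 60 mm wide, 130 mm tall, a bystander. Origin under its centre.
- tip_box: Box of pipette tips, 87 x 127 x 63 mm, a bystander. Origin under its centre.
- tube_rack: Low rack of tubes, 70 x 110 x 42 mm, a bystander. Origin under its centre.

How it is judged:
By the outcome, as a careful person would: the job done as asked, in the order asked, and still so for the second after the job is handed in, with the robot touching nothing.
Of bracket_a, bracket_b, bracket_c, bracket_d, bracket_e, bracket_f only 4 to 5 are there at a start; the rules pass over those that are not, and their reading is None.
At some moment in a run one of bracket_a, bracket_b, bracket_c, bracket_d, bracket_e, bracket_f may be knocked a few centimetres aside while the robot is not near it.
It also fails if it takes over 208 s, if anything falls off the work surface, if the arm or the gripper's body presses on something with over 40 N, if the wrist force passes 120 N, or if a joint passes its speed limit or range.

ROBOT

A 6-joint arm with a two-finger parallel gripper is mounted at the origin on the work surface. World frame = base frame: x ahead of the robot, y to its left, z up, the work surface at z = 0. Lengths are in m, angles in rad, forces in N, time in s.
With the tool pointing down it reaches from about 0.35 to 0.925 m from the base axis. Payload 6.4 kg.
Tool frame: the origin (TCP) lies at the very end of the fingers, on their centre line; the grasp point (between the pads) lies 19 mm behind it (manip.grasp_offset is the distance from the TCP to the grasp point, in m); z points along the fingers, y is the line along which they close (so a half turn about z gives the same grasp; the last joint's range is limited). The gripper opens to 94 mm and grips with 3 to 60 N. Pads are 16 mm wide; open, the fingers measure 119 mm over their backs; the gripper's body (75 mm by 177 mm) begins 78 mm behind the grasp point.
Start: joints at [1.167, 0.245, 1.558, -0, 1.339, -0.174], TCP at [0.148, 0.633, 0.205] pointing down, gripper open.
Joint ranges: [-3.13, 3.13], [-1.02, 2.26], [0.13, 2.54], [-0.95, 4.09], [0.21, 2.88], [-2.74, 2.74]. Speed limits (rad/s): [2.57, 2.57, 3.14, 3.14, 3.14, 3.14].

INTERFACE

Orientations are given as a rotation vector (axis times angle).
In Python, from workcell import manip gives the robot as it stands.
- The arm moves only by the tool jog_arm, never from a script. Its argument "moves" is a list that holds one entry, the list of rows, each a list of 7 numbers: the finger opening in m, from 0 to 0.094, then the shift along the tool's x, y, z in m, then the turn, a rotation vector about the tool's x, y, z in rad. In form: [[[gripper, tx, ty, tz, rx, ry, rz], ...]]. A call has 1 to 12 rows; each row is the pose to reach, as a shift and turn from the pose commanded when the call began, along the tool's axes at that moment; what a row does not reach only later rows make up. A row lasts 1/8 s, in which the tool goes at most 62.5 mm and 10.7 degrees, less where a joint would pass 70% of its speed; a pose out of reach is approached as far as the arm can. A call with a gripper value outside its range is refused whole. The fingers move at their own pace and stop on an object; "force" is the grip in N (left out, the last holds). Time passes only in rows, so rows that repeat a pose let the fingers close. It gives the time, the measured TCP pose, the force, the opening and the grip force at its end, in the units of the state.
- manip.state(): the state, without advancing time (a new reading comes with each control period).
- manip.get_image(name): name is "side" or "top" or "wrist"; returns a dict with "img" (480x640x3 uint8, red, green, blue), "camera_matrix" (3x3 intrinsics, pixels), "D" ([k1, k2, p1, p2, k3] as OpenCV has them; the pictures are not rectified), "rvec" (rotation vector, rad) and "tvec" (3), from world to camera coordinates, as OpenCV has them; the wrist camera has in their place "T_tool_cam" (4x4, takes a point from camera to tool coordinates, whose origin is the TCP and whose axes are the flange's). Camera axes: x right, y down, z forward; pixel columns grow to the right and rows downward; lengths in m; the calibration is good to about 2 mm. A picture is of the moment at which its call begins: read the wrist's pose just before it. There is no depth.
- manip.finish_job(): hands the job in; it is judged then, once.
The state is a dict: "clock": time; "joint_pos": joint angles; "dq": joint speeds; "joint_torque": joint torques, N m; "tool_pos": TCP position; "orientation": TCP orientation; "force": force on the tool from outside, world axes, zero at the start; "wrist_torque": the same for the moment, N m; "finger_gap": finger opening in m; "gripper_force": force on a finger pad.
Only numpy, scipy, OpenCV 4.12 (cv2) and the standard library are available. Lean on these libraries where they do the work, as an engineer would, in place of code of your own. Each camera call takes 0.05 s, during which the arm holds its last target. There are 200 camera calls.

## Working session

There is one attempt and no reset: what is moved stays moved. The work goes in short steps, Python scripts to look and compute and a tool call to move; the robot and the scene stay as the last step left them, time stands still between calls to the robot, and variables do not carry over. Pictures are saved under pics/ and viewed, at most 14 in all, crops included, and the job is handed in when it is done.

Besides the shell and the picture viewer there is one more tool, called after ">>>" as name([rows], argument=value, ...), one row to a line, values as JSON. jog_arm: Moves the arm, as the interface text tells. Its arguments: {"type":"object","properties":{"moves":{"type":"array","items":{"type":"array","items":{"type":"array","items":{"type":"number"}}}},"force":{"type":"number"}},"required":["moves"]}

```bash
ls; mkdir -p pics
python3 - <<'E'
from workcell import manip
import cv2
s=manip.state();print({k:s[k] for k in('clock','tool_pos','orientation','finger_gap','joint_pos')})
for n in('top','side'):
    d=manip.get_image(n);cv2.imwrite(f'pics/{n}0.png',d['img'][:,:,::-1]);print(n,d['camera_matrix'],d['D'],d['rvec'],d['tvec'])
print(manip.get_image('wrist')['T_tool_cam'],manip.get_image('wrist')['camera_matrix'])
E
```

```text
pics
{'clock': 0.0, 'tool_pos': array([0.14781766, 0.63237976, 0.20439313]), 'orientation': array([-3.60060128e-01, -3.12035688e+00,  2.77314477e-03]), 'finger_gap': 0.09379780153360995, 'joint_pos': array([ 1.16690454e+00,  2.45790926e-01,  1.55895269e+00,  4.36799666e-06,
        1.33869244e+00, -1.74127603e-01])}
top [[472.12090427   0.         310.44944739]
 [  0.         472.12090427 235.7835358 ]
 [  0.           0.           1.        ]] [0.01446299 0.         0.         0.         0.        ] [ 2.1803441  -2.18152431  0.0487102 ] [-0.00387174  0.54168457  1.05361865]
side [[612.29088263   0.         321.03538891]
 [  0.         612.29088263 233.35440033]
 [  0.           0.           1.        ]] [0.00533155 0.         0.         0.         0.        ] [ 2.28097527 -0.6510406   0.25782214] [-0.46724153  0.26809651  1.39642204]
[[-3.06488155e-04 -9.68841726e-01 -2.47680471e-01  7.02240047e-02]
 [ 9.99999952e-01 -2.87180133e-04 -1.14082651e-04  4.37326238e-04]
 [ 3.93991224e-05 -2.47680494e-01  9.68841768e-01 -1.78938180e-01]
 [ 0.00000000e+00  0.00000000e+00  0.00000000e+00  1.00000000e+00]] [[399.83681141   0.         319.0416196 ]
 [  0.         399.83681141 235.70414089]
 [  0.           0.           1.        ]]
```

View pics/top0.png

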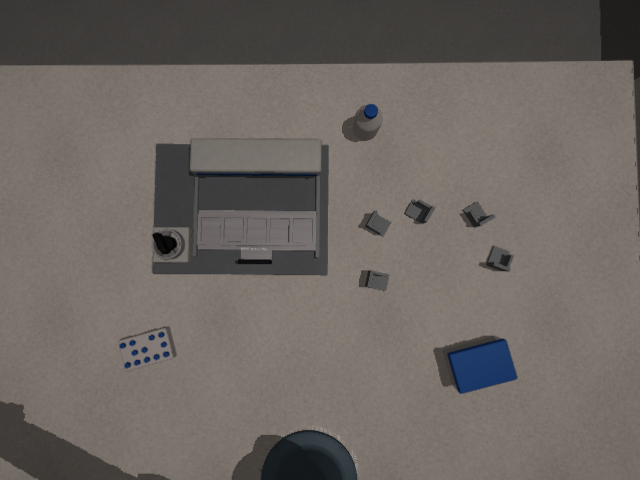

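View pics/side0.png

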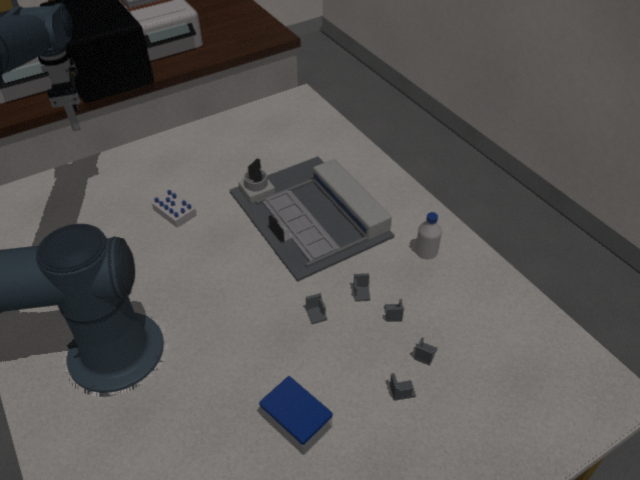

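The top view (image up = world +x, left = +y) shows five brackets at about (376,223), (376,280), (419,210), (477,214) and (500,258). The stalls lie along row 230 from column 211 to 305, the handle is at (255,262) and the knob at (164,243). I'll enlarge both views next.

```bash
cat > h.py <<'E'
from workcell import manip
import cv2, numpy as np
from scipy.spatial.transform import Rotation as R
def cam(d):
    """world->camera rvec,tvec for any picture dict"""
    if 'rvec' in d: return np.array(d['rvec'],float),np.array(d['tvec'],float)
    T=d['Twc']; r=R.from_matrix(T[:3,:3].T); return r.as_rotvec(), -T[:3,:3].T@T[:3,3]
def grab(n):
    s=manip.state(); d=manip.get_image(n)
    if n=='wrist':
        T=np.eye(4);T[:3,:3]=R.from_rotvec(s['orientation']).as_matrix();T[:3,3]=s['tool_pos'];d['Twc']=T@np.array(d['T_tool_cam'])
    return d
def px2w(d,uv,z):
    """pixels -> world points on height z"""
    rv,tv=cam(d);Rm=cv2.Rodrigues(rv)[0]
    p=cv2.undistortPoints(np.array(uv,float).reshape(-1,1,2),d['camera_matrix'],d['D'])[:,0]
    z=np.broadcast_to(z,len(p));c=-Rm.T@tv.ravel()
    r=np.c_[p,np.ones(len(p))]@Rm
    return c+r*((z-c[2])/r[:,2])[:,None]
def w2px(d,P):
    rv,tv=cam(d);return cv2.projectPoints(np.array(P,float).reshape(-1,3),rv,tv,d['camera_matrix'],d['D'])[0][:,0]
def bracket(o,phi,mir):
    """edge list of a bracket; phi = world angle of its level leg (toe) direction"""
    c,s=np.cos(phi),np.sin(phi)
    L,t,w,q=.048,.008,.019,.030
    prof=[(0,0),(L,0),(L,t),(t,t),(t,L),(0,L)]
    # right-handed: x level=u, z up, y=z cross x ; mirrored: z level=u, x up, y = z cross x = u cross up
    u=np.array([c,s,0]);up=np.array([0,0,1.]);y=np.cross(up,u) if not mir else np.cross(u,up)
    f=lambda a,b,e: np.array([o[0],o[1],o[2] if len(o)>2 else 0])+a*u+b*up+e*y
    E=[]
    for i in range(6):
        a,b=prof[i],prof[(i+1)%6]
        E+=[(f(*a,w),f(*b,w)),(f(*a,-w),f(*b,-w)),(f(*a,w),f(*a,-w))]
    for e in(w,w-.006):
        k=[(t,t+q),(t+q,t+q),(t+q,t)]
        E+=[(f(*k[0],e),f(*k[1],e)),(f(*k[1],e),f(*k[2],e))]
    return E
def draw(img,d,E,S,x0,y0,col=(0,255,0)):
    for a,b in E:
        p=(w2px(d,[a,b])-[x0,y0]+.5)*S; cv2.line(img,tuple(int(v) for v in p[0]),tuple(int(v) for v in p[1]),col,1,cv2.LINE_AA)
def crop(d,x0,y0,w,h,S):
    im=d['img'][y0:y0+h,x0:x0+w,::-1]
    im=np.clip(im.astype(float)*1.6,0,255).astype(np.uint8)
    return cv2.resize(im,None,fx=S,fy=S,interpolation=cv2.INTER_CUBIC)
E
python3 - <<'E'
from h import *
t=grab('top');s=grab('side')
a=crop(t,355,192,168,106,4.7);b=crop(s,300,265,150,140,3)
a=a[:,:790];W=np.zeros((a.shape[0],800,3),np.uint8);W[:,:a.shape[1]]=a
cv2.imwrite('pics/br_top.png',W);cv2.imwrite('pics/br_side.png',crop(s,300,265,150,140,4.2))
cv2.imwrite('pics/car.png',crop(t,148,175,180,100,4.4))
E
```

```text
(no output)
```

View pics/br_top.png

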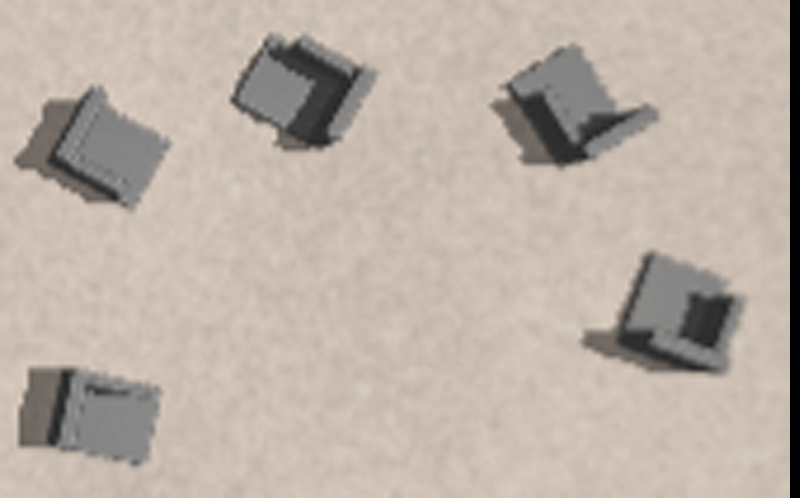

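View pics/br_side.png

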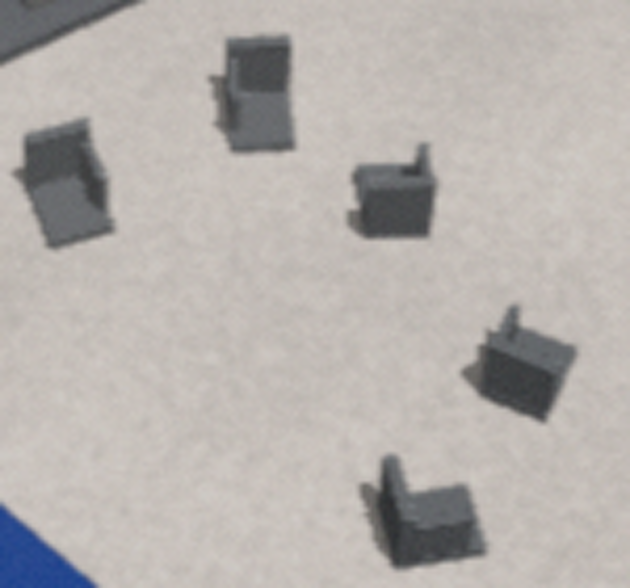

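View pics/car.png

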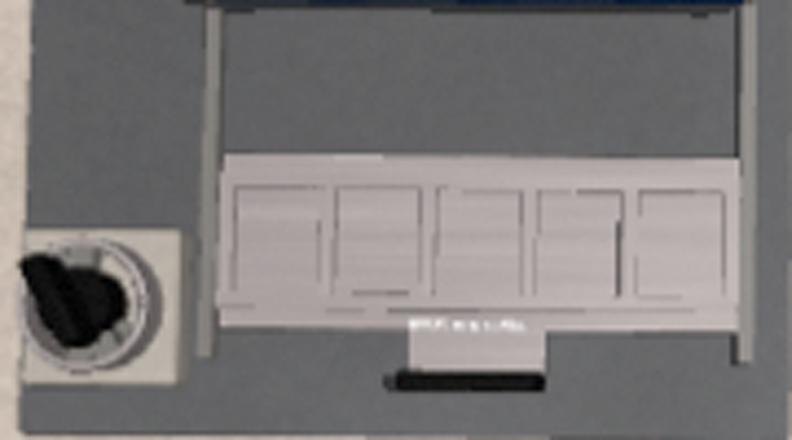

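```bash
cat > fit.py <<'E'
from h import *
from scipy.optimize import minimize
def faces(o,phi,mir):
    L,t,w,q=.048,.008,.019,.030
    u=np.array([np.cos(phi),np.sin(phi),0]);up=np.array([0,0,1.]);y=np.cross(up,u) if not mir else np.cross(u,up)
    O=np.array([o[0],o[1],o[2] if len(o)>2 else 0.])
    box=lambda a0,a1,b0,b1,e0,e1:np.array([O+a*u+b*up+e*y for a in(a0,a1) for b in(b0,b1) for e in(e0,e1)])
    return [box(0,L,0,t,-w,w),box(0,t,0,L,-w,w),box(t,t+q,t,t+q,w-.006,w)]
def mask(d,x0,y0,w,h,S,p,mir):
    m=np.zeros((h*S,w*S),np.uint8)
    for B in faces(p[:2],p[2],mir):
        q=((w2px(d,B)-[x0,y0]+.5)*S).astype(np.float32);cv2.fillConvexPoly(m,np.round(cv2.convexHull(q)).astype(int),1)
    return m>0
def seg(d,x0,y0,w,h,S):
    c=cv2.resize(d['img'][y0:y0+h,x0:x0+w],None,fx=S,fy=S,interpolation=cv2.INTER_CUBIC).astype(float)
    return (c[...,0]/(c[...,2]+1)<1.07)
def fit(views,x0y0,S=6):
    """views: list of (d,u,v,half); best [iou,x,y,phi,mir]"""
    W=[(d,int(u)-h,int(v)-h,2*h,2*h,S) for d,u,v,h in views];G=[]
    for w in W:
        g=seg(*w).astype(np.uint8);n,l,st,c=cv2.connectedComponentsWithStats(g)
        k=1+np.argmax(st[1:,4]);G.append(l==k)
    def cost(p,mir):
        f=0
        for w,g in zip(W,G):
            m=mask(*w,p,mir);f+=1-(m&g).sum()/(m|g).sum()
        return f/len(W)
    R_=[]
    for mir in(0,1):
        c=[]
        for phi in np.arange(0,2*np.pi,np.pi/18):
            o=np.array(x0y0)-.018*np.array([np.cos(phi),np.sin(phi)]);c.append((cost([*o,phi],mir),*o,phi))
        best=None
        for b in sorted(c)[:6]:
            r=minimize(cost,b[1:],args=(mir,),method='Nelder-Mead',options=dict(initial_simplex=np.array(b[1:])+np.array([[0,0,0],[.006,0,0],[0,.006,0],[0,0,.15]]),maxiter=90))
            if best is None or r.fun<best[0]: best=(r.fun,*r.x,mir)
        R_.append(best)
    return R_
E
python3 - <<'E'
from fit import *
t=grab('top');s=grab('side')
tp=[(376,223),(376,280),(419,210),(477,214),(500,258)];sp=[(361,287),(316,307),(395,311),(425,350),(401,388)]
ts=[];ss=[]
for a,b in zip(tp,sp):
    xy=px2w(t,[a],.02)[0][:2];print(a,xy.round(3),'side pred',w2px(s,[*xy,.02]).round(),b)
    for r in fit([(t,*a,20),(s,*b,24)],xy): print('  ',np.round(r,4))
    r=min(fit([(t,*a,20),(s,*b,24)],xy)); ed=bracket(r[1:3],r[3],r[4])
    i=crop(t,a[0]-20,a[1]-20,40,40,4);draw(i,t,ed,4,a[0]-20,a[1]-20);ts.append(i)
    i=crop(s,b[0]-20,b[1]-20,40,40,4);draw(i,s,ed,4,b[0]-20,b[1]-20);ss.append(i)
cv2.imwrite('pics/fit.png',np.vstack([np.hstack(ts),np.hstack(ss)]))
C=lambda p:np.array(p)/4.4+[148,175]-.5
print('stalls',px2w(t,C([(233,186),(725,190),(725,299),(233,296)]),.026).round(4))
print('plate',px2w(t,C([(222,155),(740,158),(738,330),(218,325)]),.026).round(4))
print('handle top',px2w(t,C([(397,371),(545,372),(545,390),(397,390)]),.059).round(4))
print('knob',px2w(t,C([(20,262),(45,252),(95,335),(70,348)]),.116).round(4))
E
```

```text
(376, 223) [ 0.57  -0.152] side pred [[361. 287.]] (361, 287)
   [ 0.453   0.5809 -0.1362  4.2098  0.    ]
   [ 0.4238  0.5819 -0.1367  4.1798  1.    ]
(376, 280) [ 0.442 -0.151] side pred [[316. 308.]] (316, 307)
   [ 0.4088  0.4465 -0.1309  4.4903  0.    ]
   [ 0.4177  0.4471 -0.1308  4.4806  1.    ]
(419, 210) [ 0.6   -0.249] side pred [[394. 308.]] (395, 311)
   [ 0.4652  0.6088 -0.2291  4.2448  0.    ]
   [ 0.4458  0.5868 -0.2693  1.0525  1.    ]
(477, 214) [ 0.59  -0.379] side pred [[426. 349.]] (425, 350)
   [ 0.4436  0.5712 -0.3919  0.5081  0.    ]
   [ 0.4702  0.6121 -0.3688  3.6733  1.    ]
(500, 258) [ 0.491 -0.428] side pred [[403. 386.]] (401, 388)
   [ 0.4139  0.4958 -0.4093  4.3435  0.    ]
   [ 0.4289  0.4958 -0.4094  4.3506  1.    ]
stalls [[ 0.5845  0.2445  0.026 ]
 [ 0.582  -0.0084  0.026 ]
 [ 0.5261 -0.0084  0.026 ]
 [ 0.5279  0.2436  0.026 ]]
plate [[ 0.6005  0.2504  0.026 ]
 [ 0.5984 -0.0161  0.026 ]
 [ 0.5103 -0.015   0.026 ]
 [ 0.513   0.2511  0.026 ]]
handle top [[0.489  0.1534 0.059 ]
 [0.4885 0.0801 0.059 ]
 [0.4796 0.08   0.059 ]
 [0.4796 0.1533 0.059 ]]
knob [[0.5394 0.3215 0.116 ]
 [0.5441 0.3098 0.116 ]
 [0.5051 0.2855 0.116 ]
 [0.499  0.2971 0.116 ]]
```

View pics/fit.png

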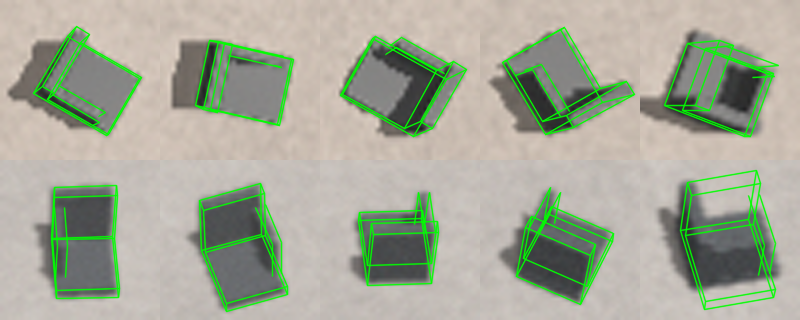

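The side crops and fits suggest #2 (376,280) and #4 (477,214) are right-handed, and #1, #3 and #5 mirrored. I'll check this with the wrist camera. Stall rim centre is at x≈0.555, y≈0.118, with yaw of about −0.008.

```bash
cat > go.py <<'E'
from h import *
def rel(p,a):
    """shift and turn in the tool's axes to TCP p, pointing down, tool x at world yaw a"""
    s=manip.state();R0=R.from_rotvec(s['orientation']);Rt=R.from_euler('z',a)*R.from_euler('x',np.pi)
    return np.r_[R0.inv().apply(np.array(p)-s['tool_pos']),(R0.inv()*Rt).as_rotvec()].round(4).tolist()
def info():
    s=manip.state();x=R.from_rotvec(s['orientation']).as_matrix()[:,0]
    print('t',round(s['clock'],2),'tcp',s['tool_pos'].round(4),'yaw',round(np.arctan2(x[1],x[0]),4),'gap',round(s['finger_gap'],4),'F',np.round(s['force'],1))
E
python3 - <<'E'
from go import *
info();print(rel([.52,-.28,.28],np.pi/2))
E
```

```text
t 0.4 tcp [0.148  0.6328 0.2053] yaw 2.9118 gap 0.094 F [0.2 0.3 0.4]
[-0.5701, -0.8042, -0.0745, -0.0002, 0.0001, 1.341]
```

>>> jog_arm([
  [[0.094, -0.56, -0.755, -0.075, 0, 0, 1.34], [0.094, -0.56, -0.755, -0.075, 0, 0, 1.34], [0.094, -0.56, -0.755, -0.075, 0, 0, 1.34], [0.094, -0.56, -0.755, -0.075, 0, 0, 1.34], [0.094, -0.56, -0.755, -0.075, 0, 0, 1.34], [0.094, -0.56, -0.755, -0.075, 0, 0, 1.34], [0.094, -0.56, -0.755, -0.075, 0, 0, 1.34], [0.094, -0.56, -0.755, -0.075, 0, 0, 1.34], [0.094, -0.56, -0.755, -0.075, 0, 0, 1.34], [0.094, -0.56, -0.755, -0.075, 0, 0, 1.34], [0.094, -0.56, -0.755, -0.075, 0, 0, 1.34], [0.094, -0.56, -0.755, -0.075, 0, 0, 1.34]],
])

```text
clock: 1.9
tool_pos: [0.4455, -0.0554, 0.2657]
orientation: [2.22, 2.221, 0.001]
force: [1.1, 0.4, 0.7]
finger_gap: 0.0941
gripper_force: 0.0
```

Run:
```python
from go import *
info();print(rel([.52,-.23,.28],np.pi/2))
```

```text
t 1.9 tcp [ 0.4455 -0.0554  0.2657] yaw 1.5711 gap 0.0941 F [1.1 0.4 0.7]
[-0.1746, 0.0745, -0.0142, 0.0013, 0.0003, 0.0003]
```

>>> jog_arm([
  [[0.094, -0.17, 0.072, -0.014, 0, 0, 0], [0.094, -0.17, 0.072, -0.014, 0, 0, 0], [0.094, -0.17, 0.072, -0.014, 0, 0, 0], [0.094, -0.17, 0.072, -0.014, 0, 0, 0], [0.094, -0.17, 0.072, -0.014, 0, 0, 0], [0.094, -0.17, 0.072, -0.014, 0, 0, 0]],
])

```text
clock: 2.65
tool_pos: [0.5169, -0.2218, 0.2793]
orientation: [2.219, 2.224, 0.0]
force: [0.8, 0.2, 1.4]
finger_gap: 0.0941
gripper_force: 0.0
```

Run:
```python
from go import *
info();d=grab('wrist');print(d['D'])
import pickle;pickle.dump(d,open('w1.pkl','wb'))
im=np.clip(d['img'][:,:,::-1].astype(float)*1.5,0,255).astype(np.uint8)
cv2.imwrite('pics/w1.png',cv2.resize(im,(800,600),interpolation=cv2.INTER_CUBIC))
for p in[(.57,-.152),(.442,-.151),(.6,-.249),(.59,-.379),(.491,-.428)]: print((w2px(d,[*p,.02])*1.25).round())
```

```text
t 2.65 tcp [ 0.5169 -0.2218  0.2793] yaw 1.5732 gap 0.0941 F [0.8 0.2 1.4]
[0.01556296 0.         0.         0.         0.        ]
[[460. 169.]]
[[309. 168.]]
[[489. 281.]]
[[473. 413.]]
[[370. 458.]]
```

View pics/w1.png

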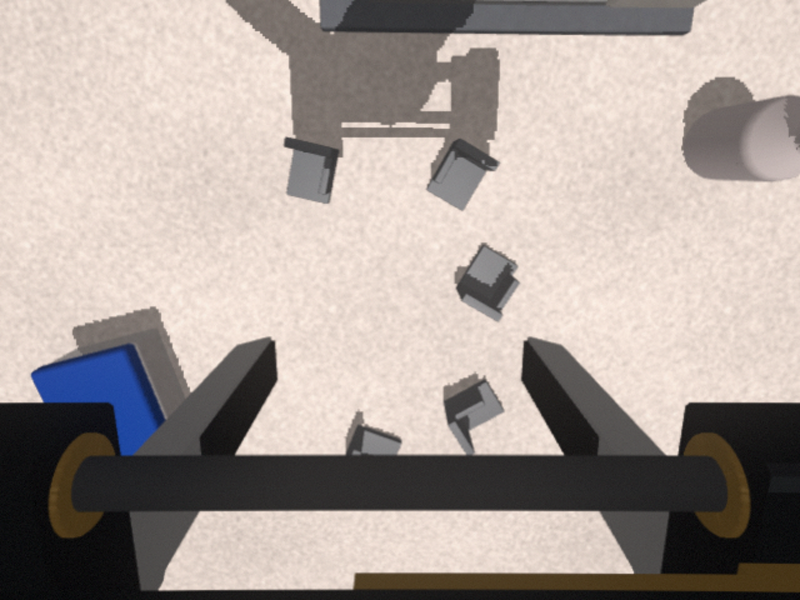

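The wrist view shows #2 at (312,170) with its cheek on the right (right-handed) and #1 at (462,172) with its cheek on the left (mirrored). #3 at (488,280) is mirrored. #4 is at (472,410), and #5 is partly hidden at (375,445).

Run:
```python
from go import *
import pickle
d=pickle.load(open('w1.pkl','rb'));t=grab('top');s=grab('side')
f=lambda d,u,v:d['img'][int(v),int(u)]
print('wrist br',f(d,370,145),f(d,312/1.25,180/1.25),'dark',f(d,388,234),'table',f(d,300,200),'shadow',f(d,390/1.25,90/1.25))
print('top br',f(t,376,222),f(t,477,208),'dark',f(t,474,222),'table',f(t,440,240),'shadow',f(t,361,281))
print('side br',f(s,361,292),'dark',f(s,395,314),'table',f(s,450,290),'shadow',f(s,352,288))
```

```text
wrist br [93 92 93] [89 88 90] dark [48 46 47] table [160 149 142] shadow [78 72 68]
top br [102 102 102] [36 44 49] dark [51 62 68] table [69 81 88] shadow [89 83 78]
side br [78 79 82] dark [54 55 57] table [146 142 137] shadow [83 80 79]
```

```bash
python3 - <<'E'
s=open('fit.py').read()
s=s.replace("    return (c[...,0]/(c[...,2]+1)<1.07)","    c=cv2.GaussianBlur(c,(0,0),S*.5)\n    return (c[...,0]-c[...,2])/(c[...,0]+c[...,2])<(.008 if abs(d['camera_matrix'][0,0]-612)<5 else .033)")
open('fit.py','w').write(s)
E
cat > look.py <<'E'
from fit import *
def look(name,targets,out=None,dz=40,views=('wrist','side')):
    """fit brackets near given xy targets in the views; overlay to picture"""
    D={v:grab(v) for v in views};rows=[]
    for xy in targets:
        V=[(D[v],*w2px(D[v],[*xy,.02])[0],34 if v=='wrist' else 26 if v=='side' else 20) for v in views]
        rs=fit(V,xy,S=4)
        for r in rs: print(np.round(xy,3),'iou',round(1-r[0],3),'o',np.round(r[1:3],4),'phi',round(r[3]%(2*np.pi),3),'MIR' if r[4] else 'RH')
        b=min(rs);ed=bracket(b[1:3],b[3],b[4]);I=[]
        for d,u,v,h in V:
            x0,y0=int(u)-h,int(v)-h;i=crop(d,x0,y0,2*h,2*h,4);j=i.copy();draw(j,d,ed,4,x0,y0);I.append(cv2.resize(j,(260,260)))
        rows.append(np.vstack(I))
    if out: cv2.imwrite(out,np.hstack(rows)[:600,:800])
E
python3 - <<'E'
from look import *
look('a',[(.57,-.152),(.442,-.151),(.6,-.249)],'pics/f1.png')
E
```

```text
[ 0.57  -0.152] iou 0.865 o [ 0.5807 -0.1361] phi 4.149 RH
[ 0.57  -0.152] iou 0.905 o [ 0.5809 -0.1362] phi 4.213 MIR
[ 0.442 -0.151] iou 0.909 o [ 0.4463 -0.1303] phi 4.487 RH
[ 0.442 -0.151] iou 0.866 o [ 0.4468 -0.1307] phi 4.479 MIR
[ 0.6   -0.249] iou 0.824 o [ 0.5869 -0.2685] phi 1.013 RH
[ 0.6   -0.249] iou 0.9 o [ 0.5862 -0.2687] phi 1.027 MIR
```

View pics/f1.png

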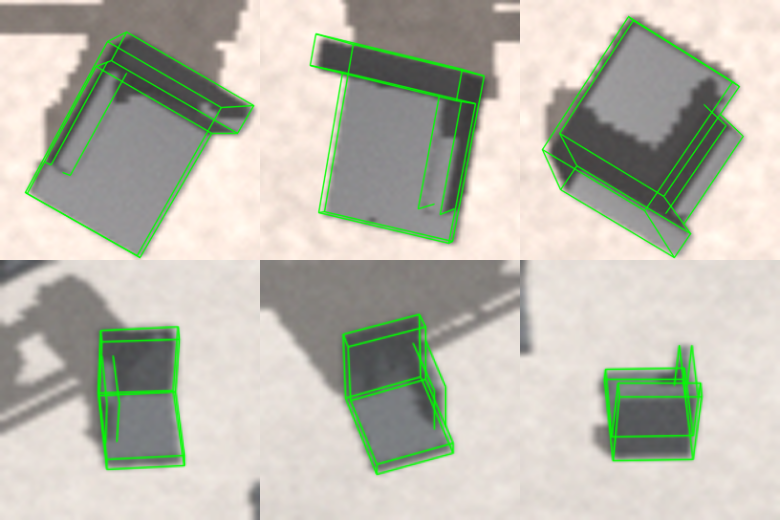

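The overlays match closely: #1 mirrored, #2 right-handed, #3 mirrored. I'll start with #2.

```bash
cat >> go.py <<'E'
def wrap(a): return (a+np.pi)%(2*np.pi)-np.pi
def at(o,phi,du,dy,mir=False):
    """point du along the level leg, dy along width towards the cheek"""
    u=np.array([np.cos(phi),np.sin(phi)]);y=np.array([-u[1],u[0]])*(-1 if mir else 1)
    return np.array(o)+du*u+dy*y
def grasp(o,phi,z): return rel([*at(o,phi,.004,-.003),z],wrap(phi-np.pi/2))
E
python3 - <<'E'
from go import *
o,phi=(.4464,-.1305),4.485
print(grasp(o,phi,.1));print(grasp(o,phi,.018))
E
```

```text
[0.0889, -0.0744, 0.1793, 0.0002, 0.0005, -1.3415]
[0.089, -0.0744, 0.2613, 0.0002, 0.0005, -1.3415]
```

>>> jog_arm([
  [[0.05, 0.089, -0.074, 0.179, 0, 0, -1.341], [0.05, 0.089, -0.074, 0.179, 0, 0, -1.341], [0.05, 0.089, -0.074, 0.179, 0, 0, -1.341], [0.05, 0.089, -0.074, 0.179, 0, 0, -1.341], [0.05, 0.089, -0.074, 0.179, 0, 0, -1.341], [0.05, 0.089, -0.074, 0.179, 0, 0, -1.341], [0.05, 0.089, -0.074, 0.179, 0, 0, -1.341], [0.05, 0.089, -0.074, 0.179, 0, 0, -1.341], [0.05, 0.089, -0.074, 0.179, 0, 0, -1.341], [0.05, 0.089, -0.074, 0.179, 0, 0, -1.341]],
])

```text
clock: 4.15
tool_pos: [0.4431, -0.1342, 0.1002]
orientation: [0.361, 3.121, -0.0]
force: [-0.0, -0.1, 0.1]
finger_gap: 0.0499
gripper_force: 0.0
```

Run:
```python
from go import *
from look import look
info()
look('x',[(.442,-.151)])
o,phi=(.4464,-.1305),4.485
print(grasp(o,phi,.018))
```

```text
t 4.15 tcp [ 0.4431 -0.1342  0.1002] yaw 2.9114 gap 0.0499 F [-0.  -0.1  0.1]
[ 0.442 -0.151] iou 0.921 o [ 0.4465 -0.1313] phi 4.494 RH
[ 0.442 -0.151] iou 0.873 o [ 0.4472 -0.1315] phi 4.493 MIR
[0.0006, 0.0004, 0.0821, -0.0, 0.0, -0.0023]
```

>>> jog_arm([
  [[0.05, 0, 0, 0.05, 0, 0, 0], [0.05, 0, 0, 0.082, 0, 0, 0], [0.05, 0, 0, 0.082, 0, 0, 0], [0.0, 0, 0, 0.082, 0, 0, 0], [0.0, 0, 0, 0.082, 0, 0, 0], [0.0, 0, 0, 0.082, 0, 0, 0], [0.0, 0, 0, 0.082, 0, 0, 0], [0.0, 0, 0, 0.05, 0, 0, 0], [0.0, 0, 0, 0.0, 0, 0, 0], [0.0, 0, 0, 0.0, 0, 0, 0]],
], force=20)

```text
clock: 5.5
tool_pos: [0.4458, -0.1358, 0.1041]
orientation: [0.358, 3.113, -0.006]
force: [0.1, -0.7, -0.8]
finger_gap: 0.008
gripper_force: 20.0
```

```bash
cat >> go.py <<'E'
PSI=-.008
def stall(k,z):
    """TCP row over stall k (k=0 rightmost) for a held bracket"""
    f=np.array([np.cos(PSI),np.sin(PSI)]);l=np.array([-f[1],f[0]])
    c=np.array([.579,.118])+(k-2)*.052*l      # seated origin
    return rel([*at(c,PSI+np.pi,.004,-.003),z],PSI+np.pi/2)
E
python3 - <<'E'
from go import *
info();print(stall(4,.1))
E
```

```text
t 5.5 tcp [ 0.4458 -0.1358  0.1041] yaw 2.9129 gap 0.008 F [ 0.1 -0.7 -0.8]
[-0.0449, 0.3809, 0.0035, 0.0034, 0.0088, 1.3501]
```

>>> jog_arm([
  [[0.0, -0.044, 0.381, -0.01, 0, 0, 1.35], [0.0, -0.044, 0.381, -0.01, 0, 0, 1.35], [0.0, -0.044, 0.381, -0.01, 0, 0, 1.35], [0.0, -0.044, 0.381, -0.01, 0, 0, 1.35], [0.0, -0.044, 0.381, -0.01, 0, 0, 1.35], [0.0, -0.044, 0.381, -0.01, 0, 0, 1.35], [0.0, -0.044, 0.381, -0.01, 0, 0, 1.35], [0.0, -0.044, 0.381, -0.01, 0, 0, 1.35], [0.0, -0.044, 0.381, -0.01, 0, 0, 1.35], [0.0, -0.044, 0.381, -0.01, 0, 0, 1.35], [0.0, -0.044, 0.381, -0.01, 0, 0, 1.35]],
])

```text
clock: 6.88
tool_pos: [0.5721, 0.2262, 0.1098]
orientation: [-2.23, -2.213, 0.001]
force: [0.1, -0.4, 0.0]
finger_gap: 0.0079
gripper_force: 20.0
```

Run:
```python
from go import *
import pickle
info();d=grab('wrist');pickle.dump(d,open('w2.pkl','wb'))
im=np.clip(d['img'][:,:,::-1].astype(float)*1.5,0,255).astype(np.uint8)
cv2.imwrite('pics/w2.png',cv2.resize(im,(800,600),interpolation=cv2.INTER_CUBIC))
print(stall(4,.041))
```

```text
t 6.88 tcp [0.5721 0.2262 0.1098] yaw 1.563 gap 0.0079 F [ 0.1 -0.4  0. ]
[-0.0012, 0.0037, 0.069, -0.0002, 0.0001, 0.0001]
```

View pics/w2.png

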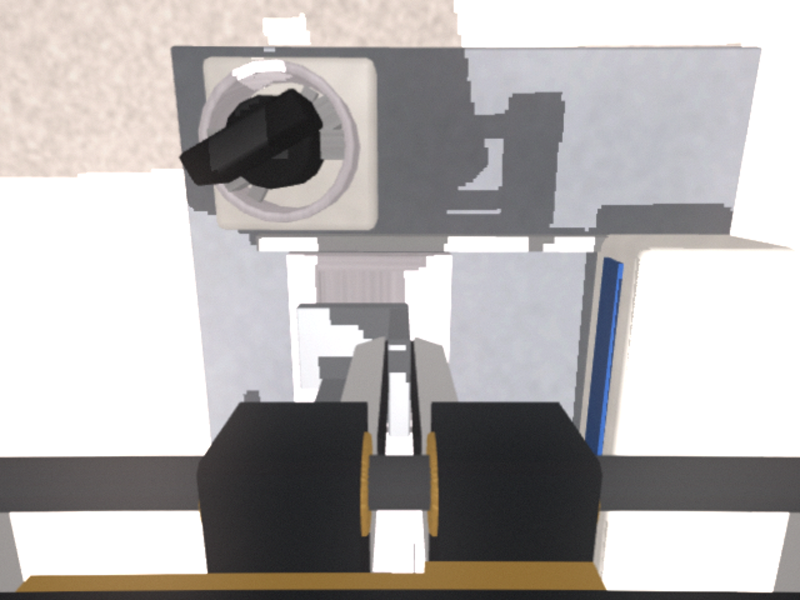

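The exposure is too bright to see the stall walls, so I'll rely on the top-camera stall estimate and watch the force and height on the way down.

>>> jog_arm([
  [[0.0, -0.001, 0.0035, 0.03, 0, 0, 0], [0.0, -0.001, 0.0035, 0.045, 0, 0, 0], [0.0, -0.001, 0.0035, 0.052, 0, 0, 0], [0.0, -0.001, 0.0035, 0.058, 0, 0, 0], [0.0, -0.001, 0.0035, 0.064, 0, 0, 0], [0.0, -0.001, 0.0035, 0.069, 0, 0, 0], [0.0, -0.001, 0.0035, 0.069, 0, 0, 0], [0.0, -0.001, 0.0035, 0.069, 0, 0, 0]],
])

```text
clock: 7.92
tool_pos: [0.5835, 0.2269, 0.0501]
orientation: [2.223, 2.206, 0.021]
force: [-0.3, -1.3, 24.7]
finger_gap: 0.0083
gripper_force: 20.1
```

Contact of 25 N at 9 mm above the target. I'll back up and look.

>>> jog_arm([
  [[0.0, 0, 0, -0.04, 0, 0, 0], [0.0, 0, 0, -0.069, 0, 0, 0], [0.0, 0, 0, -0.069, 0, 0, 0], [0.0, 0, 0, -0.069, 0, 0, 0]],
])

```text
clock: 8.43
tool_pos: [0.5751, 0.2257, 0.109]
orientation: [-2.23, -2.212, 0.002]
force: [-1.1, 0.1, -1.8]
finger_gap: 0.0083
gripper_force: 20.0
```

Run:
```python
from go import *
info();s=grab('side');t=grab('top')
a=crop(s,225,130,175,150,4.57)[:420];b=crop(t,148,130,190,150,4.2)
g=grab('wrist');i=g['img'][150:400,150:500,::-1];i=cv2.resize(i,(420,300))
a=cv2.resize(crop(s,225,130,130,105,1),(380,300),interpolation=cv2.INTER_CUBIC)
b=cv2.resize(crop(t,148,130,190,150,1),(380,300),interpolation=cv2.INTER_CUBIC)
W=np.zeros((600,800,3),np.uint8);W[:300,:380]=a;W[300:,:380]=b;W[:300,380:800]=i
cv2.imwrite('pics/c1.png',W)
```

```text
t 8.43 tcp [0.5751 0.2257 0.109 ] yaw 1.5629 gap 0.0083 F [-1.1  0.1 -1.8]
```

View pics/c1.png

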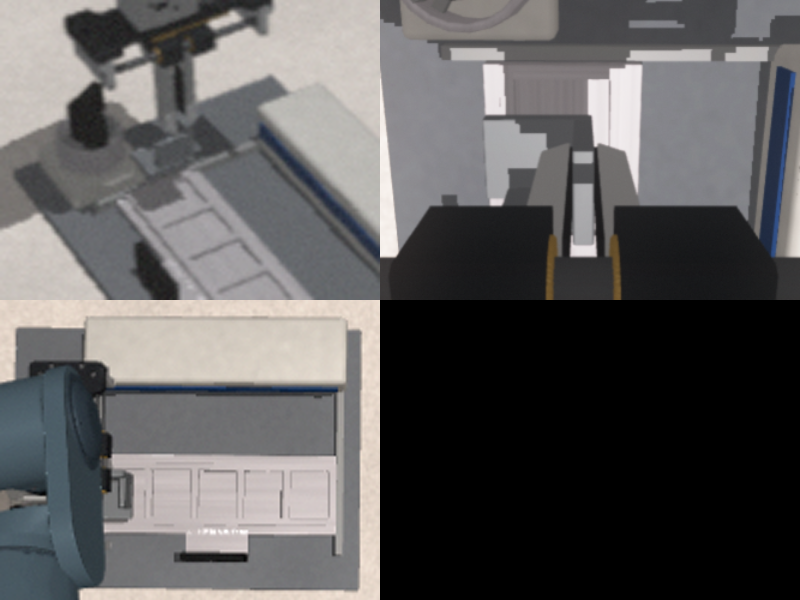

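Run:
```python
from look import *
from go import *
for v in([2.223,2.206,.021],[-2.23,-2.212,.002]): print(R.from_rotvec(v).as_matrix()[:,2].round(4))
g=grab('wrist');S=3;x0,y0,w,h=180,165,265,155
f=np.array([np.cos(PSI),np.sin(PSI)]);l=np.array([-f[1],f[0]])
tcp=manip.state()['tool_pos']
# held bracket assumed
i=cv2.resize(g['img'][y0:y0+h,x0:x0+w,::-1],None,fx=S,fy=S,interpolation=cv2.INTER_CUBIC)
o=np.r_[tcp[:2]+.004*f-.003*l*1,tcp[2]-.018]
j=i.copy();draw(j,g,bracket(o,PSI+np.pi,0),S,x0,y0)
c=np.array([.579,.118])+2*.052*l
for du,dz in((0,.026),):
  P=[np.r_[c+a*f+b*l,dz] for a,b in((.003,.022),(.003,-.022),(-.051,-.022),(-.051,.022))]
  draw(j,g,[(P[k],P[(k+1)%4]) for k in range(4)],S,x0,y0,(0,0,255))
# carrier plate outline from top picture
P=[np.array(p) for p in((.6005,.2504,.026),(.5984,-.0161,.026),(.5103,-.015,.026),(.513,.2511,.026))]
draw(j,g,[(P[k],P[(k+1)%4]) for k in range(4)],S,x0,y0,(255,0,0))
cv2.imwrite('pics/c2.png',j)
```

```text
[ 0.0164  0.0025 -0.9999]
[-1.3e-03 -5.0e-04 -1.0e+00]
```

View pics/c2.png

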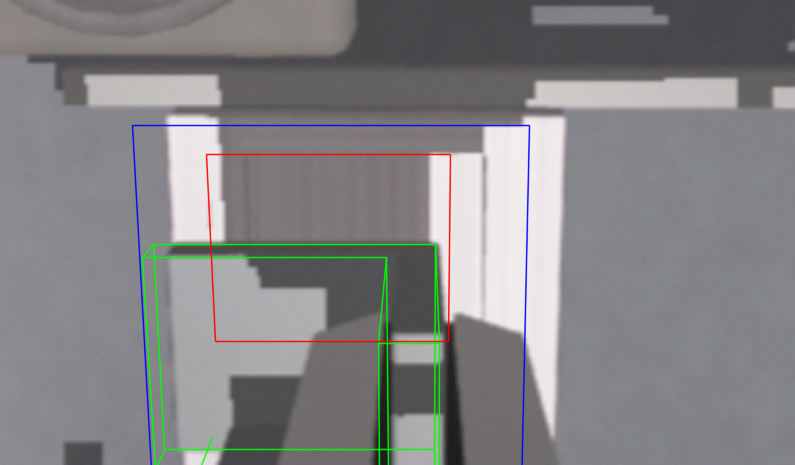

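Run:
```python
from go import *
import pickle
d=pickle.load(open('w2.pkl','rb'));g=grab('wrist');pickle.dump(g,open('w3.pkl','wb'))
for n,q in(('before',d),('now',g)):
    for r in(204,210):
        v=q['img'][r].astype(int).sum(1); e=[(c,v[c+1]-v[c-1]) for c in range(215,385) if abs(v[c+1]-v[c-1])>60]
        print(n,r,e)
for n,q,p in(('before',d,[(230,210),(361,210)]),('now',g,[(237.3,208),(367.3,208)])): print(n,px2w(q,p,.026).round(4))
t=grab('top')
for x in(260,275,290):   # carrier edges in columns of the top picture
    v=t['img'][:,x].astype(int).sum(1);print('top col',x,[(r,v[r+1]-v[r-1]) for r in range(195,268) if abs(v[r+1]-v[r-1])>40])
```

```text
before 204 [(228, np.int64(118)), (229, np.int64(185)), (230, np.int64(98)), (242, np.int64(-117)), (243, np.int64(-114)), (253, np.int64(-98)), (346, np.int64(90)), (347, np.int64(154)), (348, np.int64(78)), (360, np.int64(-73)), (361, np.int64(-118)), (362, np.int64(-69))]
before 210 [(228, np.int64(88)), (229, np.int64(230)), (230, np.int64(201)), (252, np.int64(-118)), (253, np.int64(-287)), (254, np.int64(-209)), (340, np.int64(216)), (341, np.int64(302)), (342, np.int64(132)), (360, np.int64(-179)), (361, np.int64(-253)), (362, np.int64(-123))]
now 204 [(234, np.int64(140)), (235, np.int64(248)), (236, np.int64(145)), (248, np.int64(-83)), (249, np.int64(-61)), (251, np.int64(-101)), (252, np.int64(-207)), (253, np.int64(-136)), (352, np.int64(90)), (353, np.int64(218)), (354, np.int64(209)), (355, np.int64(75)), (366, np.int64(-88)), (367, np.int64(-205)), (368, np.int64(-152))]
now 210 [(234, np.int64(135)), (235, np.int64(259)), (236, np.int64(173)), (251, np.int64(-108)), (252, np.int64(-300)), (253, np.int64(-226)), (339, np.int64(221)), (340, np.int64(304)), (341, np.int6
[... 166 characters left out ...]
6083 0.2492 0.026 ]]
top col 260 [(206, np.int64(70)), (207, np.int64(136)), (208, np.int64(67)), (214, np.int64(-115)), (216, np.int64(108)), (217, np.int64(45)), (241, np.int64(-43)), (243, np.int64(57)), (244, np.int64(141)), (245, np.int64(57)), (246, np.int64(-109)), (247, np.int64(-80)), (255, np.int64(-156)), (256, np.int64(-324)), (257, np.int64(-163)), (260, np.int64(139)), (261, np.int64(180))]
top col 275 [(207, np.int64(124)), (208, np.int64(107)), (214, np.int64(-43)), (241, np.int64(-70)), (243, np.int64(56)), (246, np.int64(-128)), (247, np.int64(-182))]
top col 290 [(207, np.int64(110)), (208, np.int64(160)), (246, np.int64(-100)), (247, np.int64(-182)), (248, np.int64(-55))]
```

```bash
sed -i 's/\[.579,.118\]/[.586,.118]/' go.py
python3 - <<'E'
from go import *
info();print(stall(4,.051))
E
```

```text
t 8.72 tcp [0.5752 0.2257 0.109 ] yaw 1.5628 gap 0.0078 F [ 0.7  0.1 -0.7]
[-0.0006, 0.0077, 0.058, -0.0017, 0.0003, -0.0]
```

>>> jog_arm([
  [[0.0, 0, 0.006, 0.03, 0, 0, 0], [0.0, 0, 0.006, 0.042, 0, 0, 0], [0.0, 0, 0.006, 0.048, 0, 0, 0], [0.0, 0, 0.006, 0.053, 0, 0, 0], [0.0, 0, 0.006, 0.056, 0, 0, 0], [0.0, 0, 0.006, 0.058, 0, 0, 0], [0.0, 0, 0.006, 0.058, 0, 0, 0], [0.0, 0, 0.006, 0.058, 0, 0, 0]],
])

```text
clock: 9.72
tool_pos: [0.582, 0.2259, 0.0524]
orientation: [2.23, 2.212, 0.001]
force: [0.1, 0.0, -1.1]
finger_gap: 0.0076
gripper_force: 20.0
```

>>> jog_arm([
  [[0.0, 0, 0, 0.002, 0, 0, 0], [0.0, 0, 0, 0.004, 0, 0, 0], [0.0, 0, 0, 0.005, 0, 0, 0], [0.0, 0, 0, 0.005, 0, 0, 0]],
])

```text
clock: 10.22
tool_pos: [0.584, 0.2259, 0.0503]
orientation: [2.228, 2.211, 0.005]
force: [-2.2, -2.3, 12.2]
finger_gap: 0.008
gripper_force: 20.0
```

>>> jog_arm([
  [[0.0, 0, 0, -0.004, 0, 0, 0], [0.0, 0, 0, -0.004, 0, 0, 0], [0.04, 0, 0, -0.004, 0, 0, 0], [0.04, 0, 0, -0.004, 0, 0, 0], [0.04, 0, 0, -0.004, 0, 0, 0], [0.04, 0, 0, -0.004, 0, 0, 0], [0.04, 0, 0, -0.04, 0, 0, 0], [0.04, 0, 0, -0.09, 0, 0, 0], [0.06, -0.06, 0, -0.12, 0, 0, 0], [0.06, -0.06, 0, -0.12, 0, 0, 0], [0.06, -0.06, 0, -0.12, 0, 0, 0]],
])

```text
clock: 11.6
tool_pos: [0.5811, 0.1657, 0.1668]
orientation: [-2.231, -2.211, 0.0]
force: [0.5, -0.7, 0.6]
finger_gap: 0.0593
gripper_force: 0.0
```

```bash
cat > seat.py <<'E'
from look import *
from go import *
def carrier_and(ks,out):
    info();g=grab('wrist');s=grab('side');S=3
    C=w2px(g,[.56,.19,.03])[0];x0,y0=int(C[0])-130,max(0,int(C[1])-80);w,h=260,150
    i=cv2.resize(g['img'][y0:y0+h,x0:x0+w,::-1],None,fx=S,fy=S,interpolation=cv2.INTER_CUBIC)
    a=crop(s,235,170,130,100,3);i=np.vstack([cv2.resize(i,(780,450))[:390], np.zeros((210,780,3),np.uint8)])
    i[390:600,:273]=cv2.resize(a,(273,210));cv2.imwrite(out,i);print('crop',x0,y0,S);return g
E
python3 - <<'E'
from seat import *
import pickle
g=carrier_and([4],'pics/s4.png');pickle.dump(g,open('w4.pkl','wb'))
E
```

```text
t 11.6 tcp [0.5811 0.1657 0.1668] yaw 1.562 gap 0.0593 F [ 0.5 -0.7  0.6]
crop 160 115 3
```

View pics/s4.png

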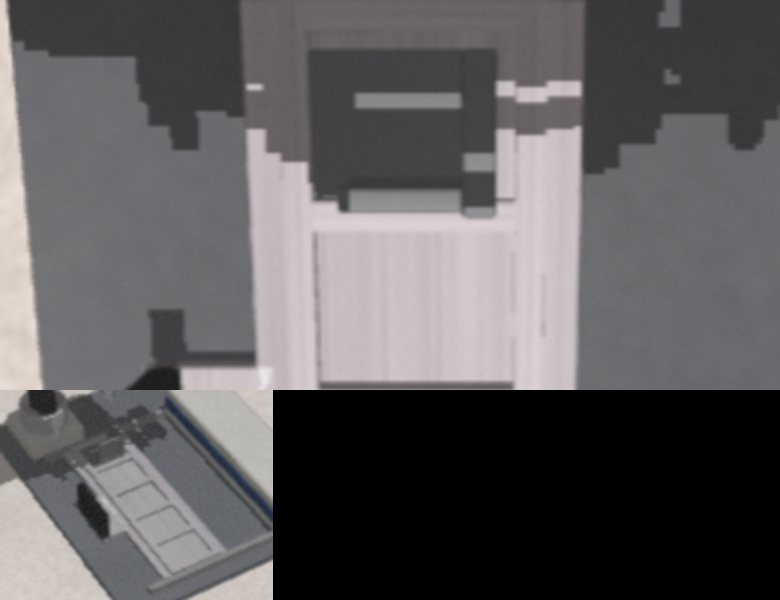

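The bracket sits inside the stall 4 pocket: toe at column 310 against the near wall, with play visible on the far side at 495–515. The 11 mm slip in the grip came from lifting before the fingers had fully closed. Next I'll check the stall geometry in numbers and move to #4.

Run:
```python
from go import *
import pickle
g=pickle.load(open('w4.pkl','rb'))
C=lambda p:np.array(p)/3+[160,115]
print(px2w(g,C([(314,300),(516,300),(417,229)]),.026).round(4),px2w(g,C([(319,310)]),.021).round(4))
print(rel([.55,-.30,.22],.9))
```

```text
[[0.5383 0.1736 0.026 ]
 [0.5931 0.1731 0.026 ]
 [0.5667 0.1926 0.026 ]] [[0.5389 0.1697 0.021 ]]
[-0.4666, -0.0271, -0.0543, -0.0023, 0.0007, 0.6635]
```

```bash
sed -i 's/\[.586,.118\]/[.589,.118]/' go.py
python3 - <<'E'
from go import *
o,phi=(.5712,-.392),.508
print(grasp(o,phi,.15))
E
```

```text
[-0.5591, -0.0001, 0.0157, -0.0009, 0.0031, 2.6263]
```

>>> jog_arm([
  [[0.06, -0.56, 0, 0.015, 0, 0, 2.62], [0.06, -0.56, 0, 0.015, 0, 0, 2.62], [0.06, -0.56, 0, 0.015, 0, 0, 2.62], [0.06, -0.56, 0, 0.015, 0, 0, 2.62], [0.06, -0.56, 0, 0.015, 0, 0, 2.62], [0.06, -0.56, 0, 0.015, 0, 0, 2.62], [0.06, -0.56, 0, 0.015, 0, 0, 2.62], [0.06, -0.56, 0, 0.015, 0, 0, 2.62], [0.06, -0.56, 0, 0.015, 0, 0, 2.62], [0.06, -0.56, 0, 0.015, 0, 0, 2.62], [0.06, -0.56, 0, 0.015, 0, 0, 2.62], [0.06, -0.56, 0, 0.015, 0, 0, 2.62]],
])

```text
clock: 13.2
tool_pos: [0.577, -0.393, 0.1501]
orientation: [-2.954, 1.066, 0.004]
force: [0.5, -1.2, 0.3]
finger_gap: 0.0598
gripper_force: 0.0
```

Run:
```python
from go import *
info();print(grasp((.5712,-.392),.508,.15))
```

```text
t 13.2 tcp [ 0.577  -0.393   0.1501] yaw -0.6924 gap 0.0598 F [ 0.5 -1.2  0.3]
[-0.0009, 0.0003, 0.0001, 0.0002, 0.0029, 0.3704]
```

>>> jog_arm([
  [[0.06, 0, 0, 0, 0, 0, 0.37], [0.06, 0, 0, 0, 0, 0, 0.37], [0.06, 0, 0, 0, 0, 0, 0.37], [0.06, 0, 0, 0, 0, 0, 0.37]],
])

```text
clock: 13.7
tool_pos: [0.577, -0.3935, 0.1512]
orientation: [-2.715, 1.58, 0.002]
force: [-0.6, 0.5, -0.8]
finger_gap: 0.0602
gripper_force: 0.0
```

Run:
```python
from look import *
from go import *
info();look('x',[(.59,-.379)]);look('y',[(.491,-.428),(.6,-.249),(.57,-.152)],views=('side',))
```

```text
t 13.7 tcp [ 0.577  -0.3935  0.1512] yaw -1.0539 gap 0.0602 F [-0.6  0.5 -0.8]
[ 0.59  -0.379] iou 0.905 o [ 0.5716 -0.392 ] phi 0.558 RH
[ 0.59  -0.379] iou 0.851 o [ 0.5714 -0.3912] phi 0.57 MIR
[ 0.491 -0.428] iou 0.794 o [ 0.4806 -0.4415] phi 1.174 RH
[ 0.491 -0.428] iou 0.899 o [ 0.4687 -0.4166] phi 5.886 MIR
[ 0.6   -0.249] iou 0.862 o [ 0.585 -0.267] phi 0.956 RH
[ 0.6   -0.249] iou 0.901 o [ 0.5849 -0.2674] phi 0.979 MIR
[ 0.57  -0.152] iou 0.886 o [ 0.5816 -0.1349] phi 4.148 RH
[ 0.57  -0.152] iou 0.903 o [ 0.5805 -0.1341] phi 4.198 MIR
```

Run:
```python
from go import *
print(grasp((.5716,-.392),.555,.018))
```

```text
[-0.0014, -0.0005, 0.1338, 0.0001, 0.0004, -0.0399]
```

>>> jog_arm([
  [[0.03, -0.0014, -0.0005, 0.05, 0, 0, -0.04], [0.03, -0.0014, -0.0005, 0.1, 0, 0, -0.04], [0.03, -0.0014, -0.0005, 0.134, 0, 0, -0.04], [0.03, -0.0014, -0.0005, 0.134, 0, 0, -0.04], [0.03, -0.0014, -0.0005, 0.134, 0, 0, -0.04], [0, -0.0014, -0.0005, 0.134, 0, 0, -0.04], [0, -0.0014, -0.0005, 0.134, 0, 0, -0.04], [0, -0.0014, -0.0005, 0.134, 0, 0, -0.04], [0, -0.0014, -0.0005, 0.134, 0, 0, -0.04], [0, -0.0014, -0.0005, 0.134, 0, 0, -0.04], [0, -0.0014, -0.0005, 0.134, 0, 0, -0.04]],
], force=35)

```text
clock: 15.22
tool_pos: [0.577, -0.3933, 0.0194]
orientation: [2.743, -1.53, 0.002]
force: [-1.4, 0.5, 5.1]
finger_gap: 0.0078
gripper_force: 35.0
```

Run:
```python
from go import *
print(stall(3,.12))
```

```text
[-0.4772, -0.3049, -0.1013, 0.0019, -0.0008, -2.58]
```

>>> jog_arm([
  [[0, 0, 0, -0.03, 0, 0, 0], [0, 0, 0, -0.08, 0, 0, 0], [0, -0.477, -0.305, -0.1, 0, 0, -2.58], [0, -0.477, -0.305, -0.1, 0, 0, -2.58], [0, -0.477, -0.305, -0.1, 0, 0, -2.58], [0, -0.477, -0.305, -0.1, 0, 0, -2.58], [0, -0.477, -0.305, -0.1, 0, 0, -2.58], [0, -0.477, -0.305, -0.1, 0, 0, -2.58], [0, -0.477, -0.305, -0.1, 0, 0, -2.58], [0, -0.477, -0.305, -0.1, 0, 0, -2.58], [0, -0.477, -0.305, -0.1, 0, 0, -2.58], [0, -0.477, -0.305, -0.1, 0, 0, -2.58]],
])

```text
clock: 16.73
tool_pos: [0.5843, 0.1774, 0.1177]
orientation: [-2.849, -1.323, 0.0]
force: [-0.6, -0.4, -0.7]
finger_gap: 0.0078
gripper_force: 35.0
```

Run:
```python
from go import *
info();print(stall(3,.12))
```

```text
t 16.73 tcp [0.5843 0.1774 0.1177] yaw 0.8695 gap 0.0078 F [-0.6 -0.4 -0.7]
[-0.0026, 0.0037, -0.0023, -0.0007, -0.0005, -0.6933]
```

>>> jog_arm([
  [[0, -0.0026, 0.0037, 0, 0, 0, -0.693], [0, -0.0026, 0.0037, 0, 0, 0, -0.693], [0, -0.0026, 0.0037, 0, 0, 0, -0.693], [0, -0.0026, 0.0037, 0, 0, 0, -0.693], [0, -0.0026, 0.0037, 0, 0, 0, -0.693], [0, -0.0026, 0.0037, 0, 0, 0, -0.693], [0, -0.0026, 0.0037, 0, 0, 0, -0.693]],
])

```text
clock: 17.6
tool_pos: [0.5862, 0.169, 0.118]
orientation: [-2.245, -2.198, 0.0]
force: [0.4, -0.7, -1.0]
finger_gap: 0.0076
gripper_force: 35.0
```

Run:
```python
from go import *
import pickle
info();print(stall(3,.043));g=grab('wrist');pickle.dump(g,open('w5.pkl','wb'))
for r in(150,160,170,180,190,200):
    v=g['img'][r].astype(int).sum(1); print(r,[(c,int(v[c+1]-v[c-1])) for c in range(200,400) if abs(v[c+1]-v[c-1])>90 and abs(v[c+1]-v[c-1])>=max(abs(v[c+2]-v[c]),abs(v[c]-v[c-2]))])
for p in[(.538,.2,.026),(.592,.2,.026),(.522,.2,.026),(.609,.2,.026)]: print(p,w2px(g,p).round(1))
```

```text
t 17.6 tcp [0.5862 0.169  0.118 ] yaw 1.5498 gap 0.0076 F [ 0.4 -0.7 -1. ]
[0.004, -0.0009, 0.075, -0.0002, -0.0, -0.013]
150 [(219, 113), (243, -96), (317, 106), (351, -135)]
160 [(219, 115), (244, -118), (317, 103), (351, -129)]
170 [(220, 129), (227, 258), (233, -242), (244, -121), (317, 112), (351, -131)]
180 [(212, 153), (245, -103), (317, 122)]
190 [(222, 228), (246, -170), (252, -217), (317, 128)]
200 [(222, 205), (254, -375), (317, 102), (339, 276), (350, -225)]
(0.538, 0.2, 0.026) [[245.2 196.7]]
(0.592, 0.2, 0.026) [[324.4 195.1]]
(0.522, 0.2, 0.026) [[221.7 197.2]]
(0.609, 0.2, 0.026) [[349.3 194.5]]
```

>>> jog_arm([
  [[0, 0.004, 0, 0.03, 0, 0, -0.013], [0, 0.004, 0, 0.05, 0, 0, -0.013], [0, 0.004, 0, 0.06, 0, 0, -0.013], [0, 0.004, 0, 0.066, 0, 0, -0.013], [0, 0.004, 0, 0.072, 0, 0, -0.013], [0, 0.004, 0, 0.076, 0, 0, -0.013], [0, 0.004, 0, 0.076, 0, 0, -0.013], [0, 0.004, 0, 0.076, 0, 0, -0.013]],
])

```text
clock: 18.65
tool_pos: [0.5867, 0.173, 0.0425]
orientation: [2.229, 2.213, 0.001]
force: [0.2, 0.4, -0.8]
finger_gap: 0.0078
gripper_force: 35.0
```

>>> jog_arm([
  [[0, 0, 0, 0.0015, 0, 0, 0], [0, 0, 0, 0.0015, 0, 0, 0], [0.03, 0, 0, 0.0015, 0, 0, 0], [0.03, 0, 0, 0.0015, 0, 0, 0], [0.03, 0, 0, 0.0015, 0, 0, 0], [0.03, 0, 0, 0.0015, 0, 0, 0], [0.03, 0, 0, -0.05, 0, 0, 0], [0.03, -0.02, 0, -0.1, 0, 0, 0], [0.03, -0.08, 0, -0.13, 0, 0, 0], [0.06, -0.08, 0, -0.13, 0, 0, 0], [0.06, -0.08, 0, -0.13, 0, 0, 0]],
])

```text
clock: 20.02
tool_pos: [0.5855, 0.093, 0.1716]
orientation: [-2.23, -2.212, 0.0]
force: [-0.9, -0.2, -0.3]
finger_gap: 0.0464
gripper_force: 0.0
```

```bash
cat >> seat.py <<'E'
from scipy.optimize import minimize
def seated(k,view=('wrist',)):
    """fit a seated bracket's x,y (z=.021, RH) in stall k; offset from the stall point"""
    f=np.array([np.cos(PSI),np.sin(PSI)]);l=np.array([-f[1],f[0]])
    c=np.array([.590,.118])+(k-2)*.052*l
    for v in view:
        d=grab(v);h=30;q=w2px(d,[*(c-.02*f),.04])[0];W=(d,int(q[0])-h,int(q[1])-h,2*h,2*h,4)
        i=cv2.resize(d['img'][W[2]:W[2]+2*h,W[1]:W[1]+2*h],None,fx=4,fy=4,interpolation=cv2.INTER_CUBIC)
        G=cv2.GaussianBlur(i.astype(float),(0,0),2).sum(2)
        def cost(p):
            m=np.zeros(G.shape,np.uint8)
            for B in faces([*p[:2],.021+p[3]],p[2],0):
                m=cv2.fillConvexPoly(m,np.round(cv2.convexHull(((w2px(d,B)-[W[1],W[2]]+.5)*4).astype(np.float32))).astype(int),1)
            e=cv2.dilate(m,np.ones((9,9)))-m
            return G[m>0].mean()-G[e>0].mean()
        b=min((minimize(cost,[*(c+a*f+e*l),np.pi+PSI,0],method='Nelder-Mead',options=dict(initial_simplex=np.array([*(c+a*f+e*l),np.pi+PSI,0])+np.vstack([np.zeros(4),np.diag([.003,.003,.05,.003])]),maxiter=150)) for a in(-.003,.003) for e in(-.002,.002)),key=lambda r:r.fun)
        p=b.x;print(v,'stall',k,'off',(p[:2]-c).round(4),'phi',round(p[2],3),'dz',round(p[3],4),'contrast',round(b.fun,1))
E
python3 - <<'E'
from seat import *
info()
seated(3);seated(4)
# approach for toppling #1: closed fingers inside the L
o,phi=(.5809,-.1362),4.206
print(rel([*at(o,phi,.026,-.003,True),.15],wrap(phi+np.pi/2)))
E
```

```text
t 20.02 tcp [0.5855 0.093  0.1716] yaw 1.563 gap 0.0464 F [-0.9 -0.2 -0.3]
wrist stall 3 off [ 0.0015 -0.0002] phi 3.149 dz 0.0136 contrast -94.9
wrist stall 4 off [-0.0031 -0.0026] phi 3.147 dz 0.0085 contrast -90.1
[-0.2543, -0.0125, 0.0206, -0.0019, 0.0024, 2.0711]
```

>>> jog_arm([
  [[0.0, -0.254, -0.0125, 0.02, 0, 0, 2.07], [0.0, -0.254, -0.0125, 0.02, 0, 0, 2.07], [0.0, -0.254, -0.0125, 0.02, 0, 0, 2.07], [0.0, -0.254, -0.0125, 0.02, 0, 0, 2.07], [0.0, -0.254, -0.0125, 0.02, 0, 0, 2.07], [0.0, -0.254, -0.0125, 0.02, 0, 0, 2.07], [0.0, -0.254, -0.0125, 0.02, 0, 0, 2.07], [0.0, -0.254, -0.0125, 0.02, 0, 0, 2.07], [0.0, -0.254, -0.0125, 0.02, 0, 0, 2.07], [0.0, -0.254, -0.0125, 0.02, 0, 0, 2.07], [0.0, -0.254, -0.0125, 0.02, 0, 0, 2.07], [0.0, -0.254, -0.0125, 0.02, 0, 0, 2.07]],
])

```text
clock: 21.62
tool_pos: [0.5713, -0.1596, 0.1508]
orientation: [-3.042, 0.782, 0.004]
force: [-0.2, -0.2, -0.1]
finger_gap: 0.0004
gripper_force: 0.0
```

```bash
cat >> go.py <<'E'
def topple(o,phi,du,z): return rel([*at(o,phi,du,-.003,True),z],wrap(phi+np.pi/2))
E
python3 - <<'E'
from look import *
from go import *
info();look('x',[(.571,-.152)]);look('y',[(.571,-.152)],views=('side',))
o,phi=(.5809,-.1362),4.206
print(topple(o,phi,.026,.15),topple(o,phi,.026,.034),topple(o,phi,-.025,.034))
E
```

```text
t 21.62 tcp [ 0.5713 -0.1596  0.1508] yaw -0.503 gap 0.0004 F [-0.2 -0.2 -0.1]
[ 0.571 -0.152] iou 0.86 o [ 0.5805 -0.1361] phi 4.194 RH
[ 0.571 -0.152] iou 0.908 o [ 0.5812 -0.1365] phi 4.204 MIR
[ 0.571 -0.152] iou 0.869 o [ 0.5829 -0.1342] phi 4.131 RH
[ 0.571 -0.152] iou 0.889 o [ 0.582  -0.1342] phi 4.159 MIR
[-0.0004, 0.0004, 0.0014, 0.0, 0.0011, 0.0033] [-0.0003, 0.0004, 0.1174, 0.0, 0.0011, 0.0033] [-0.0001, -0.0506, 0.1174, 0.0, 0.0011, 0.0033]
```

>>> jog_arm([
  [[0.0, 0, 0, 0.06, 0, 0, 0], [0.0, 0, 0, 0.117, 0, 0, 0], [0.0, 0, 0, 0.117, 0, 0, 0], [0.0, 0, -0.01, 0.117, 0, 0, 0], [0.0, 0, -0.02, 0.117, 0, 0, 0], [0.0, 0, -0.03, 0.117, 0, 0, 0], [0.0, 0, -0.04, 0.117, 0, 0, 0], [0.0, 0, -0.052, 0.117, 0, 0, 0], [0.0, 0, -0.055, 0.117, 0, 0, 0], [0.0, 0, -0.055, 0.117, 0, 0, 0], [0.0, 0, -0.055, 0.06, 0, 0, 0], [0.03, 0, -0.03, 0.0, 0, 0, 0]],
])

```text
clock: 23.28
tool_pos: [0.586, -0.1333, 0.1503]
orientation: [-3.042, 0.784, 0.003]
force: [0.8, -0.5, 0.6]
finger_gap: 0.0074
gripper_force: 0.0
```

Run:
```python
from look import *
from go import *
info();look('x',[(.591,-.116)]);look('y',[(.591,-.116)],views=('side',))
```

```text
t 23.27 tcp [ 0.586  -0.1333  0.1503] yaw -0.5047 gap 0.0074 F [ 0.8 -0.5  0.6]
[ 0.591 -0.116] iou 0.476 o [ 0.5835 -0.135 ] phi 1.083 RH
[ 0.591 -0.116] iou 0.432 o [ 0.5824 -0.134 ] phi 1.057 MIR
[ 0.591 -0.116] iou 0.0 o [ 0.573 -0.116] phi 0.0 RH
[ 0.591 -0.116] iou 0.0 o [ 0.573 -0.116] phi 0.0 MIR
```

>>> jog_arm([
  [[0.06, 0, -0.01, -0.03, 0, 0, 0], [0.06, 0, -0.01, -0.03, 0, 0, 0], [0.06, 0, -0.01, -0.03, 0, 0, 0]],
])

```text
clock: 23.8
tool_pos: [0.5905, -0.1248, 0.1777]
orientation: [-3.041, 0.787, 0.005]
force: [-0.2, 0.2, 0.3]
finger_gap: 0.049
gripper_force: 0.0
```

Run:
```python
from look import *
from go import *
info();look('x',[(.591,-.116)],views=('wrist',))
print(grasp((.5835,-.135),1.075,.0185))
```

```text
t 23.8 tcp [ 0.5905 -0.1248  0.1777] yaw -0.5062 gap 0.049 F [-0.2  0.2  0.3]
[ 0.591 -0.116] iou 0.945 o [ 0.584  -0.1352] phi 1.087 RH
[ 0.591 -0.116] iou 0.872 o [ 0.5825 -0.1338] phi 1.051 MIR
[0.0025, 0.0081, 0.159, 0.0005, 0.0034, -0.0105]
```

>>> jog_arm([
  [[0.03, 0.003, 0.008, 0.06, 0, 0, -0.022], [0.03, 0.003, 0.008, 0.12, 0, 0, -0.022], [0.03, 0.003, 0.008, 0.159, 0, 0, -0.022], [0.03, 0.003, 0.008, 0.159, 0, 0, -0.022], [0.03, 0.003, 0.008, 0.159, 0, 0, -0.022], [0, 0.003, 0.008, 0.159, 0, 0, -0.022], [0, 0.003, 0.008, 0.159, 0, 0, -0.022], [0, 0.003, 0.008, 0.159, 0, 0, -0.022], [0, 0.003, 0.008, 0.159, 0, 0, -0.022], [0, 0.003, 0.008, 0.159, 0, 0, -0.022], [0, 0.003, 0.008, 0.159, 0, 0, -0.022]],
])

```text
clock: 25.22
tool_pos: [0.5911, -0.134, 0.0221]
orientation: [3.05, -0.753, 0.003]
force: [-0.2, -0.0, 6.4]
finger_gap: 0.0078
gripper_force: 35.0
```

```bash
sed -i 's/\[.589,.118\]/[.590,.118]/' go.py
python3 - <<'E'
from go import *
info();print(stall(2,.12))
E
```

```text
t 25.23 tcp [ 0.5911 -0.134   0.0221] yaw -0.4841 gap 0.0078 F [-0.2 -0.   6.4]
[-0.123, -0.2234, -0.0981, 0.0019, -0.0012, -2.0469]
```

>>> jog_arm([
  [[0, 0, 0, -0.03, 0, 0, 0], [0, 0, 0, -0.08, 0, 0, 0], [0, -0.123, -0.223, -0.098, 0, 0, -2.047], [0, -0.123, -0.223, -0.098, 0, 0, -2.047], [0, -0.123, -0.223, -0.098, 0, 0, -2.047], [0, -0.123, -0.223, -0.098, 0, 0, -2.047], [0, -0.123, -0.223, -0.098, 0, 0, -2.047], [0, -0.123, -0.223, -0.098, 0, 0, -2.047], [0, -0.123, -0.223, -0.098, 0, 0, -2.047], [0, -0.123, -0.223, -0.098, 0, 0, -2.047], [0, -0.123, -0.223, -0.098, 0, 0, -2.047], [0, -0.123, -0.223, -0.098, 0, 0, -2.047]],
])

```text
clock: 26.72
tool_pos: [0.5846, 0.1212, 0.1182]
orientation: [-2.405, -2.02, 0.001]
force: [0.5, 0.7, -1.9]
finger_gap: 0.0078
gripper_force: 35.0
```

Run:
```python
from go import *
info();print(stall(2,.12))
```

```text
t 26.73 tcp [0.5846 0.1212 0.1182] yaw 1.3971 gap 0.0078 F [ 0.5  0.7 -1.9]
[0.0001, 0.0014, -0.0018, -0.0011, -0.0, -0.1657]
```

>>> jog_arm([
  [[0, 0, 0.0012, 0, 0, 0, -0.166], [0, 0, 0.0012, 0, 0, 0, -0.166], [0, 0, 0.0012, 0, 0, 0, -0.166], [0, 0, 0.0012, 0.03, 0, 0, -0.166], [0, 0, 0.0012, 0.05, 0, 0, -0.166], [0, 0, 0.0012, 0.058, 0, 0, -0.166], [0, 0, 0.0012, 0.063, 0, 0, -0.166], [0, 0, 0.0012, 0.068, 0, 0, -0.166], [0, 0, 0.0012, 0.072, 0, 0, -0.166], [0, 0, 0.0012, 0.074, 0, 0, -0.166], [0, 0, 0.0012, 0.074, 0, 0, -0.166]],
])

```text
clock: 28.1
tool_pos: [0.5887, 0.121, 0.048]
orientation: [2.235, 2.204, 0.005]
force: [-1.4, 0.3, 9.9]
finger_gap: 0.0077
gripper_force: 35.0
```

Run:
```python
from go import *
info();print(stall(2,.044))
```

```text
t 28.1 tcp [0.5887 0.121  0.048 ] yaw 1.5569 gap 0.0077 F [-1.4  0.3  9.9]
[0.0, -0.0027, 0.004, 0.0045, 0.0, -0.0059]
```

>>> jog_arm([
  [[0, 0, 0, -0.02, 0, 0, 0], [0, 0, 0, -0.03, 0, 0, 0], [0, 0, 0, -0.03, 0, 0, 0], [0, 0, 0, -0.03, 0, 0, 0]],
])

```text
clock: 28.6
tool_pos: [0.5859, 0.1209, 0.0744]
orientation: [-2.237, -2.205, 0.001]
force: [-0.3, 0.5, -1.4]
finger_gap: 0.0077
gripper_force: 35.0
```

Run:
```python
from go import *
import pickle
info();g=grab('wrist');pickle.dump(g,open('w6.pkl','wb'));s=manip.state()
f=np.array([np.cos(PSI),np.sin(PSI)]);l=np.array([-f[1],f[0]])
tcp=s['tool_pos'];o=np.r_[tcp[:2]+.004*f-.003*l,tcp[2]-.0215]
c=np.array([.590,.118])
x0,y0,w,h,S=190,90,260,190,3
i=cv2.resize(g['img'][y0:y0+h,x0:x0+w,::-1],None,fx=S,fy=S,interpolation=cv2.INTER_CUBIC)
j=i.copy();draw(j,g,bracket(o,PSI+np.pi,0),S,x0,y0)
for k in(2,3):
  cc=c+(k-2)*.052*l
  P=[np.r_[cc+a*f+b*l,.026] for a,b in((.003,.022),(.003,-.022),(-.051,-.022),(-.051,.022))]
  draw(j,g,[(P[n],P[(n+1)%4]) for n in range(4)],S,x0,y0,(0,0,255))
cv2.imwrite('pics/c3.png',j)
```

```text
t 28.6 tcp [0.5859 0.1209 0.0744] yaw 1.5567 gap 0.0077 F [-0.3  0.5 -1.4]
```

View pics/c3.png

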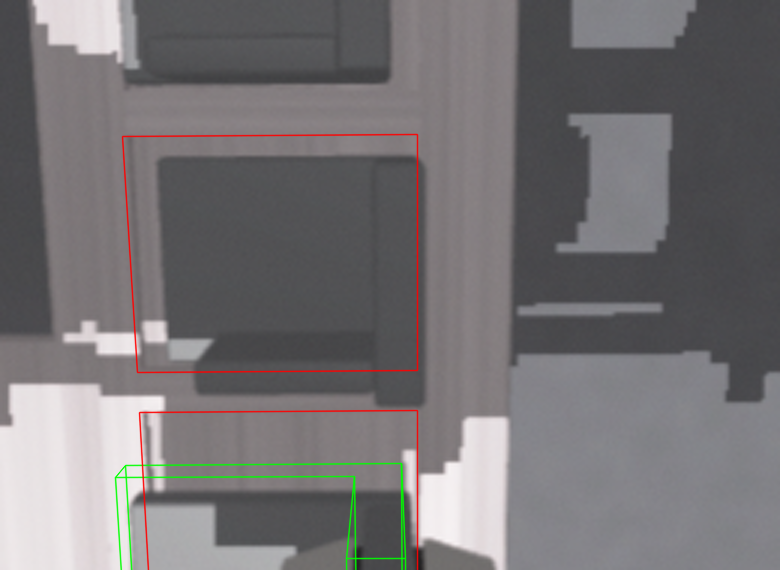

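The bracket in stall 3 is well seated. The held bracket's edge is at row 490 against a predicted 465, about 4 mm towards −y, so it hit the right rim. I'll shift +4 mm in y and lower again.

>>> jog_arm([
  [[0, 0.004, -0.0005, 0, 0, 0, -0.006], [0, 0.004, -0.0005, 0.012, 0, 0, -0.006], [0, 0.004, -0.0005, 0.02, 0, 0, -0.006], [0, 0.004, -0.0005, 0.026, 0, 0, -0.006], [0, 0.004, -0.0005, 0.029, 0, 0, -0.006], [0, 0.004, -0.0005, 0.031, 0, 0, -0.006], [0, 0.004, -0.0005, 0.031, 0, 0, -0.006], [0, 0.004, -0.0005, 0.031, 0, 0, -0.006]],
])

```text
clock: 29.65
tool_pos: [0.5861, 0.1249, 0.0441]
orientation: [2.23, 2.212, 0.001]
force: [-0.2, -0.1, -1.0]
finger_gap: 0.0074
gripper_force: 35.0
```

>>> jog_arm([
  [[0, 0, 0, 0.001, 0, 0, 0], [0.03, 0, 0, 0.001, 0, 0, 0], [0.03, 0, 0, 0.001, 0, 0, 0], [0.03, 0, 0, 0.001, 0, 0, 0], [0.03, 0, 0, 0.001, 0, 0, 0], [0.03, 0, 0, -0.04, 0, 0, 0], [0.03, 0, 0, -0.1, 0, 0, 0], [0.03, -0.05, 0, -0.12, 0, 0, 0], [0.06, -0.09, 0, -0.12, 0, 0, 0], [0.06, -0.09, 0, -0.12, 0, 0, 0], [0.06, -0.09, 0, -0.12, 0, 0, 0]],
])

```text
clock: 31.02
tool_pos: [0.5849, 0.0354, 0.1634]
orientation: [-2.23, -2.212, 0.0]
force: [-0.4, -0.2, 0.5]
finger_gap: 0.057
gripper_force: 0.0
```

Run:
```python
from seat import *
info()
seated(2);seated(3);
print(topple((.5862,-.2685),1.02,.026,.17))
```

```text
t 31.02 tcp [0.5849 0.0354 0.1634] yaw 1.5627 gap 0.057 F [-0.4 -0.2  0.5]
wrist stall 2 off [ 0.001  -0.0004] phi 3.149 dz 0.0048 contrast -84.5
wrist stall 3 off [0.0002 0.0035] phi 3.138 dz -0.001 contrast -103.4
[-0.2806, 0.0143, -0.0067, -0.0005, -0.0007, -1.0268]seat.py:23: RuntimeWarning: Mean of empty slice.
  return G[m>0].mean()-G[e>0].mean()
  ret = ret.dtype.type(ret / rcount)
```

Stall 2 is good. Now #3.

>>> jog_arm([
  [[0.0, -0.28, 0.014, -0.007, 0, 0, -1.027], [0.0, -0.28, 0.014, -0.007, 0, 0, -1.027], [0.0, -0.28, 0.014, -0.007, 0, 0, -1.027], [0.0, -0.28, 0.014, -0.007, 0, 0, -1.027], [0.0, -0.28, 0.014, -0.007, 0, 0, -1.027], [0.0, -0.28, 0.014, -0.007, 0, 0, -1.027], [0.0, -0.28, 0.014, -0.007, 0, 0, -1.027], [0.0, -0.28, 0.014, -0.007, 0, 0, -1.027], [0.0, -0.28, 0.014, -0.007, 0, 0, -1.027], [0.0, -0.28, 0.014, -0.007, 0, 0, -1.027]],
])

```text
clock: 32.38
tool_pos: [0.597, -0.2447, 0.1709]
orientation: [0.855, 3.023, -0.0]
force: [-0.7, 0.4, -1.1]
finger_gap: 0.0003
gripper_force: 0.0
```

Run:
```python
from look import *
from go import *
info();look('x',[(.6,-.247)],views=('wrist',));look('y',[(.6,-.247)],views=('side',))
o,phi=(.5862,-.2685),1.02
print(topple(o,phi,.026,.034),topple(o,phi,-.027,.034))
```

```text
t 32.38 tcp [ 0.597  -0.2447  0.1709] yaw 2.59 gap 0.0003 F [-0.7  0.4 -1.1]
[ 0.6   -0.247] iou 0.876 o [ 0.6105 -0.2309] phi 4.167 RH
[ 0.6   -0.247] iou 0.805 o [ 0.5814 -0.2426] phi 5.717 MIR
[ 0.6   -0.247] iou 0.849 o [ 0.5852 -0.2658] phi 0.961 RH
[ 0.6   -0.247] iou 0.899 o [ 0.5848 -0.2664] phi 0.965 MIR
[-0.0001, 0.0003, 0.1369, -0.0, 0.0001, -0.0009] [-0.0002, -0.0527, 0.1369, -0.0, 0.0001, -0.0009]
```

>>> jog_arm([
  [[0.0, 0, 0, 0.06, 0, 0, 0], [0.0, 0, 0, 0.12, 0, 0, 0], [0.0, 0, 0, 0.137, 0, 0, 0], [0.0, 0, -0.01, 0.137, 0, 0, 0], [0.0, 0, -0.02, 0.137, 0, 0, 0], [0.0, 0, -0.03, 0.137, 0, 0, 0], [0.0, 0, -0.04, 0.137, 0, 0, 0], [0.0, 0, -0.052, 0.137, 0, 0, 0], [0.0, 0, -0.055, 0.137, 0, 0, 0], [0.0, 0, -0.055, 0.137, 0, 0, 0], [0.0, 0, -0.055, 0.08, 0, 0, 0], [0.06, 0, -0.04, 0.0, 0, 0, 0]],
])

```text
clock: 33.98
tool_pos: [0.5733, -0.2817, 0.1523]
orientation: [-0.856, -3.02, -0.002]
force: [0.9, -0.8, 0.3]
finger_gap: 0.0072
gripper_force: 0.0
```

>>> jog_arm([
  [[0.06, 0, 0, 0, 0, 0, 0], [0.06, 0, 0, 0, 0, 0, 0], [0.06, 0, 0, 0, 0, 0, 0]],
])

```text
clock: 34.35
tool_pos: [0.5729, -0.2814, 0.1498]
orientation: [-0.855, -3.019, -0.002]
force: [0.4, 0.3, -1.9]
finger_gap: 0.0368
gripper_force: 0.0
```

Run:
```python
from look import *
from go import *
info();look('x',[(.576,-.288)],views=('wrist',))
print(grasp((.5852,-.2685),4.16,.1))
```

```text
t 34.35 tcp [ 0.5729 -0.2814  0.1498] yaw 2.5898 gap 0.0368 F [ 0.4  0.3 -1.9]
[ 0.576 -0.288] iou 0.959 o [ 0.5869 -0.2708] phi 4.197 RH
[ 0.576 -0.288] iou 0.863 o [ 0.5877 -0.2714] phi 4.198 MIR
[-0.0008, 0.0135, 0.0498, 0.0003, -0.0041, 0.0005]
```

Run:
```python
from go import *
print(grasp((.5869,-.2708),4.197,.023))
```

```text
[-0.0039, 0.0123, 0.1268, 0.0004, -0.0041, -0.0365]
```

>>> jog_arm([
  [[0.03, -0.004, 0.012, 0.06, 0, 0, -0.036], [0.03, -0.004, 0.012, 0.11, 0, 0, -0.036], [0.03, -0.004, 0.012, 0.127, 0, 0, -0.036], [0.03, -0.004, 0.012, 0.127, 0, 0, -0.036], [0.03, -0.004, 0.012, 0.127, 0, 0, -0.036], [0, -0.004, 0.012, 0.127, 0, 0, -0.036], [0, -0.004, 0.012, 0.127, 0, 0, -0.036], [0, -0.004, 0.012, 0.127, 0, 0, -0.036], [0, -0.004, 0.012, 0.127, 0, 0, -0.036], [0, -0.004, 0.012, 0.127, 0, 0, -0.036], [0, -0.004, 0.012, 0.127, 0, 0, -0.036]],
])

```text
clock: 35.78
tool_pos: [0.5843, -0.2744, 0.0262]
orientation: [0.801, 3.037, -0.001]
force: [-0.4, 0.1, 6.5]
finger_gap: 0.0077
gripper_force: 35.0
```

Run:
```python
from go import *
info();print('grasp err',grasp((.5869,-.2708),4.197,.023));print(stall(1,.12))
```

```text
t 35.77 tcp [ 0.5843 -0.2744  0.0262] yaw 2.6259 gap 0.0077 F [-0.4  0.1  6.5]
grasp err [0.0025, 0.0005, 0.0032, -0.0002, 0.001, -0.0003]
[0.1681, 0.2994, -0.0941, 0.0004, 0.001, 1.0631]
```

>>> jog_arm([
  [[0, 0, 0, -0.03, 0, 0, 0], [0, 0, 0, -0.08, 0, 0, 0], [0, 0.168, 0.299, -0.094, 0, 0, 1.063], [0, 0.168, 0.299, -0.094, 0, 0, 1.063], [0, 0.168, 0.299, -0.094, 0, 0, 1.063], [0, 0.168, 0.299, -0.094, 0, 0, 1.063], [0, 0.168, 0.299, -0.094, 0, 0, 1.063], [0, 0.168, 0.299, -0.094, 0, 0, 1.063], [0, 0.168, 0.299, -0.094, 0, 0, 1.063], [0, 0.168, 0.299, -0.094, 0, 0, 1.063], [0, 0.168, 0.299, -0.094, 0, 0, 1.063]],
])

```text
clock: 37.15
tool_pos: [0.5851, 0.0676, 0.1189]
orientation: [-2.231, -2.211, 0.001]
force: [0.2, 0.3, -1.2]
finger_gap: 0.0077
gripper_force: 35.0
```

```bash
cat > held.py <<'E'
from go import *
def held(drop):
    """edge rows of the held bracket's left side, predicted against seen; stall yaw"""
    info();g=grab('wrist');f=np.array([np.cos(PSI),np.sin(PSI)]);l=np.array([-f[1],f[0]])
    tcp=manip.state()['tool_pos'];o=np.r_[tcp[:2]+.004*f-.003*l,tcp[2]-drop]
    for du in(.024,.032,.04):
        P=np.r_[o[:2]-du*f+.019*l,o[2]];q=w2px(g,[P,P+np.r_[.001*l,0],P+[0,0,.008]])
        c=int(round(q[0,0]));v=cv2.GaussianBlur(g['img'],(0,0),.8)[:,c].astype(int).sum(1);r0=int(q[0,1])
        print('col',c,'pred bottom',q[0,1].round(1),'top',q[2,1].round(1),'px/mm',(q[1]-q[0]).round(2)[1],[(r,int(v[r+1]-v[r-1])) for r in range(r0-20,r0+25) if abs(v[r+1]-v[r-1])>25])
    r=int(w2px(g,[*(o[:2]+.012*l),o[2]+.02])[0,1]);P=w2px(g,[*(o[:2]-.048*f+.012*l),o[2]+.008])[0]
    v=g['img'][int(P[1])].astype(int).sum(1);print('toe col pred',P.round(1),[(c,int(v[c+1]-v[c-1])) for c in range(int(P[0])-15,int(P[0])+16) if abs(v[c+1]-v[c-1])>40])
E
python3 - <<'E'
from held import *
held(.0255);print(stall(1,.0475))
E
```

```text
t 37.15 tcp [0.5851 0.0676 0.1189] yaw 1.5617 gap 0.0077 F [ 0.2  0.3 -1.2]
col 279 pred bottom 242.1 top 246.2 px/mm -1.82 [(228, 87), (229, 202), (230, 207), (231, 94), (233, -74), (234, -234), (235, -317), (236, -204), (237, -56), (265, 71), (266, 172)]
col 264 pred bottom 242.1 top 246.2 px/mm -1.82 [(228, 85), (229, 200), (230, 205), (231, 94), (233, -74), (234, -231), (235, -310), (236, -198), (237, -55), (258, 57), (259, 143), (260, 154), (261, 78)]
col 248 pred bottom 242.1 top 246.3 px/mm -1.83 [(233, -75), (234, -238), (235, -335), (236, -226), (237, -68), (250, 66), (251, 161), (252, 171), (253, 83)]
toe col pred [230.8 259.4] [(228, 135), (229, 229), (230, 133), (233, -95), (234, -193), (235, -102)]
[0.0014, 0.0005, 0.0715, -0.0003, 0.0001, -0.0013]
```

>>> jog_arm([
  [[0, -0.0023, -0.0005, 0, 0, 0, 0], [0, -0.0023, -0.0005, 0.03, 0, 0, 0], [0, -0.0023, -0.0005, 0.05, 0, 0, 0], [0, -0.0023, -0.0005, 0.058, 0, 0, 0], [0, -0.0023, -0.0005, 0.063, 0, 0, 0], [0, -0.0023, -0.0005, 0.067, 0, 0, 0], [0, -0.0023, -0.0005, 0.071, 0, 0, 0], [0, -0.0023, -0.0005, 0.071, 0, 0, 0], [0, -0.0023, -0.0005, 0.071, 0, 0, 0]],
])

```text
clock: 38.33
tool_pos: [0.5849, 0.0665, 0.0485]
orientation: [2.23, 2.212, 0.0]
force: [-0.3, -0.2, -0.5]
finger_gap: 0.008
gripper_force: 35.0
```

>>> jog_arm([
  [[0, 0, 0, 0.0015, 0, 0, 0], [0, 0, 0, 0.0015, 0, 0, 0], [0.03, 0, 0, 0.0015, 0, 0, 0], [0.03, 0, 0, 0.0015, 0, 0, 0], [0.03, 0, 0, 0.0015, 0, 0, 0], [0.03, 0, 0, 0.0015, 0, 0, 0], [0.03, 0, 0, -0.05, 0, 0, 0], [0.03, 0, 0, -0.1, 0, 0, 0], [0.06, -0.04, 0, -0.12, 0, 0, 0], [0.06, -0.08, 0, -0.12, 0, 0, 0], [0.06, -0.08, 0, -0.12, 0, 0, 0]],
])

```text
clock: 39.7
tool_pos: [0.5842, -0.0154, 0.1686]
orientation: [2.233, 2.208, 0.001]
force: [0.2, 0.4, 0.3]
finger_gap: 0.0567
gripper_force: 0.0
```

```bash
python3 - <<'E' 2>/dev/null
from seat import *
info()
seated(1);seated(2)
look('y',[(.491,-.428)],views=('side',))
print(topple((.4687,-.4166),5.886,.026,.20))
E
```

```text
t 39.7 tcp [ 0.5842 -0.0154  0.1686] yaw 1.5595 gap 0.0567 F [0.2 0.4 0.3]
wrist stall 1 off [0.0009 0.003 ] phi 3.167 dz 0.0385 contrast -123.0
wrist stall 2 off [0.0005 0.0023] phi 3.137 dz 0.0041 contrast -97.8
[ 0.491 -0.428] iou 0.791 o [ 0.4807 -0.4415] phi 1.176 RH
[ 0.491 -0.428] iou 0.898 o [ 0.4687 -0.4166] phi 5.886 MIR
[-0.4118, -0.0867, -0.0323, -0.0009, -0.0003, 0.3896]
```

>>> jog_arm([
  [[0.06, -0.412, -0.087, -0.032, 0, 0, 0.39], [0.06, -0.412, -0.087, -0.032, 0, 0, 0.39], [0.06, -0.412, -0.087, -0.032, 0, 0, 0.39], [0.06, -0.412, -0.087, -0.032, 0, 0, 0.39], [0.06, -0.412, -0.087, -0.032, 0, 0, 0.39], [0.06, -0.412, -0.087, -0.032, 0, 0, 0.39], [0.06, -0.412, -0.087, -0.032, 0, 0, 0.39], [0.06, -0.412, -0.087, -0.032, 0, 0, 0.39], [0.06, -0.412, -0.087, -0.032, 0, 0, 0.39], [0.06, -0.412, -0.087, -0.032, 0, 0, 0.39], [0.06, -0.412, -0.087, -0.032, 0, 0, 0.39]],
])

```text
clock: 41.22
tool_pos: [0.4943, -0.4234, 0.2002]
orientation: [-2.615, -1.741, -0.0]
force: [0.8, -0.4, 0.9]
finger_gap: 0.0603
gripper_force: 0.0
```

Run:
```python
from look import *
from go import *
info();look('x',[(.489,-.425)],views=('wrist',));look('x',[(.489,-.425)])
o,phi=(.4687,-.4166),5.886
print(topple(o,phi,.026,.034))
```

```text
t 41.23 tcp [ 0.4943 -0.4234  0.2002] yaw 1.1746 gap 0.0603 F [ 0.8 -0.4  0.9]
[ 0.489 -0.425] iou 0.881 o [ 0.4699 -0.4198] phi 5.918 RH
[ 0.489 -0.425] iou 0.953 o [ 0.4702 -0.4182] phi 5.886 MIR
[ 0.489 -0.425] iou 0.805 o [ 0.4691 -0.4192] phi 5.912 RH
[ 0.489 -0.425] iou 0.914 o [ 0.4696 -0.4183] phi 5.906 MIR
[0.0002, -0.0003, 0.1663, 0.0001, 0.0, 0.0]
```

>>> jog_arm([
  [[0.0, 0, 0.002, 0.06, 0, 0, 0], [0.0, 0, 0.002, 0.08, 0, 0, 0], [0.0, 0, 0.002, 0.08, 0, 0, 0], [0.0, 0, 0.002, 0.08, 0, 0, 0], [0.0, 0, 0.002, 0.08, 0, 0, 0], [0.0, 0, 0.002, 0.13, 0, 0, 0], [0.0, 0, 0.002, 0.166, 0, 0, 0], [0.0, 0, 0.002, 0.166, 0, 0, 0], [0.0, 0, -0.01, 0.166, 0, 0, 0], [0.0, 0, -0.02, 0.166, 0, 0, 0], [0.0, 0, -0.03, 0.166, 0, 0, 0], [0.0, 0, -0.04, 0.166, 0, 0, 0]],
])

```text
clock: 42.88
tool_pos: [0.4563, -0.4092, 0.035]
orientation: [2.616, 1.738, 0.0]
force: [-0.2, 0.6, -0.6]
finger_gap: 0.0002
gripper_force: 0.0
```

>>> jog_arm([
  [[0.0, 0, -0.011, 0, 0, 0, 0], [0.0, 0, -0.013, 0, 0, 0, 0], [0.0, 0, -0.013, 0, 0, 0, 0], [0.0, 0, -0.013, -0.05, 0, 0, 0], [0.06, 0, -0.005, -0.1, 0, 0, 0], [0.06, 0, 0, -0.12, 0, 0, 0], [0.06, 0, 0, -0.12, 0, 0, 0], [0.06, 0, 0, -0.12, 0, 0, 0], [0.06, 0, 0, -0.12, 0, 0, 0]],
])

```text
clock: 44.0
tool_pos: [0.4558, -0.4082, 0.1517]
orientation: [-2.613, -1.736, 0.001]
force: [0.0, -1.3, 0.4]
finger_gap: 0.0469
gripper_force: 0.0
```

Run:
```python
from look import *
from go import *
info();look('x',[(.45,-.41)],views=('wrist',))
print(grasp((.469,-.418),2.744,.024))
```

```text
t 44.0 tcp [ 0.4558 -0.4082  0.1517] yaw 1.1727 gap 0.0469 F [ 0.  -1.3  0.4]
[ 0.45 -0.41] iou 0.957 o [ 0.4685 -0.4186] phi 2.771 RH
[ 0.45 -0.41] iou 0.868 o [ 0.4681 -0.4191] phi 2.761 MIR
[-0.0011, 0.0121, 0.1281, -0.0031, -0.0017, -0.0005]
```

>>> jog_arm([
  [[0.03, -0.0018, 0.012, 0.06, 0, 0, -0.027], [0.03, -0.0018, 0.012, 0.11, 0, 0, -0.027], [0.03, -0.0018, 0.012, 0.127, 0, 0, -0.027], [0.03, -0.0018, 0.012, 0.127, 0, 0, -0.027], [0.03, -0.0018, 0.012, 0.127, 0, 0, -0.027], [0, -0.0018, 0.012, 0.127, 0, 0, -0.027], [0, -0.0018, 0.012, 0.127, 0, 0, -0.027], [0, -0.0018, 0.012, 0.127, 0, 0, -0.027], [0, -0.0018, 0.012, 0.127, 0, 0, -0.027], [0, -0.0018, 0.012, 0.127, 0, 0, -0.027], [0, -0.0018, 0.012, 0.127, 0, 0, -0.027]],
])

```text
clock: 45.42
tool_pos: [0.4675, -0.4159, 0.0281]
orientation: [2.592, 1.773, -0.0]
force: [-1.0, 0.7, 6.2]
finger_gap: 0.0079
gripper_force: 35.0
```

Run:
```python
from go import *
info();print('err',grasp((.4685,-.4186),2.771,.025));print(stall(0,.12))
```

```text
t 45.42 tcp [ 0.4675 -0.4159  0.0281] yaw 1.1999 gap 0.0079 F [-1.   0.7  6.2]
err [0.0009, -0.0021, 0.0031, 0.0006, 0.0005, -0.0003]
[0.4462, -0.0472, -0.0921, 0.0005, 0.0006, -0.3629]
```

>>> jog_arm([
  [[0, 0, 0, -0.03, 0, 0, 0], [0, 0, 0, -0.08, 0, 0, 0], [0, 0.446, -0.047, -0.092, 0, 0, -0.363], [0, 0.446, -0.047, -0.092, 0, 0, -0.363], [0, 0.446, -0.047, -0.092, 0, 0, -0.363], [0, 0.446, -0.047, -0.092, 0, 0, -0.363], [0, 0.446, -0.047, -0.092, 0, 0, -0.363], [0, 0.446, -0.047, -0.092, 0, 0, -0.363], [0, 0.446, -0.047, -0.092, 0, 0, -0.363], [0, 0.446, -0.047, -0.092, 0, 0, -0.363], [0, 0.446, -0.047, -0.092, 0, 0, -0.363], [0, 0.446, -0.047, -0.092, 0, 0, -0.363]],
])

```text
clock: 46.92
tool_pos: [0.5847, 0.0157, 0.1189]
orientation: [-2.232, -2.21, 0.001]
force: [-0.6, 0.1, -0.7]
finger_gap: 0.0078
gripper_force: 35.0
```

Run:
```python
from held import *
held(.027);print(stall(0,.0495))
```

```text
t 46.92 tcp [0.5847 0.0157 0.1189] yaw 1.5611 gap 0.0078 F [-0.6  0.1 -0.7]
col 279 pred bottom 241.7 top 245.7 px/mm -1.81 [(233, 92), (234, 217), (235, 221), (236, 100), (238, -49), (239, -173), (240, -289), (241, -261), (242, -125), (262, 68), (263, 162), (264, 173), (265, 85)]
col 264 pred bottom 241.7 top 245.8 px/mm -1.81 [(233, 92), (234, 215), (235, 221), (236, 101), (238, -49), (239, -174), (240, -291), (241, -257), (242, -120), (254, 62), (255, 152), (256, 159), (257, 76)]
col 249 pred bottom 241.7 top 245.8 px/mm -1.81 [(238, -48), (239, -169), (240, -292), (241, -263), (242, -124), (247, 68), (248, 157), (249, 165), (250, 79)]
toe col pred [231.5 258.8] [(228, 192), (229, 264), (230, 112), (234, -117), (235, -215), (236, -84)]
[0.0014, 0.0004, 0.0695, -0.0004, 0.0002, -0.0021]
```

>>> jog_arm([
  [[0, 0.0007, -0.0007, 0, 0, 0, 0], [0, 0.0007, -0.0007, 0.03, 0, 0, 0], [0, 0.0007, -0.0007, 0.05, 0, 0, 0], [0, 0.0007, -0.0007, 0.057, 0, 0, 0], [0, 0.0007, -0.0007, 0.062, 0, 0, 0], [0, 0.0007, -0.0007, 0.066, 0, 0, 0], [0, 0.0007, -0.0007, 0.07, 0, 0, 0], [0, 0.0007, -0.0007, 0.07, 0, 0, 0], [0, 0.0007, -0.0007, 0.07, 0, 0, 0]],
])

```text
clock: 48.1
tool_pos: [0.5845, 0.0178, 0.0495]
orientation: [2.23, 2.212, 0.0]
force: [0.5, 0.3, -1.8]
finger_gap: 0.0073
gripper_force: 35.0
```

>>> jog_arm([
  [[0, 0, 0, 0.001, 0, 0, 0], [0, 0, 0, 0.001, 0, 0, 0], [0.03, 0, 0, 0.001, 0, 0, 0], [0.03, 0, 0, 0.001, 0, 0, 0], [0.03, 0, 0, 0.001, 0, 0, 0], [0.03, 0, 0, 0.001, 0, 0, 0], [0.03, 0, 0, -0.05, 0, 0, 0], [0.03, 0, 0, -0.1, 0, 0, 0], [0.09, 0.01, -0.03, -0.15, 0, 0, 0], [0.09, 0.01, -0.03, -0.2, 0, 0, 0], [0.09, 0.01, -0.03, -0.2, 0, 0, 0], [0.09, 0.01, -0.03, -0.2, 0, 0, 0]],
])

```text
clock: 49.6
tool_pos: [0.5541, 0.0281, 0.2484]
orientation: [-2.23, -2.212, 0.001]
force: [0.2, -0.7, -0.4]
finger_gap: 0.0665
gripper_force: 0.0
```

Run:
```python
from seat import *
import pickle
info();g=grab('wrist');pickle.dump(g,open('w7.pkl','wb'))
x0,y0,w,h=110,40,420,310
i=cv2.resize(g['img'][y0:y0+h,x0:x0+w,::-1],None,fx=1.9,fy=1.9,interpolation=cv2.INTER_CUBIC);cv2.imwrite('pics/all.png',i)
```

```text
t 49.6 tcp [0.5541 0.0281 0.2484] yaw 1.5627 gap 0.0665 F [ 0.2 -0.7 -0.4]
```

View pics/all.png

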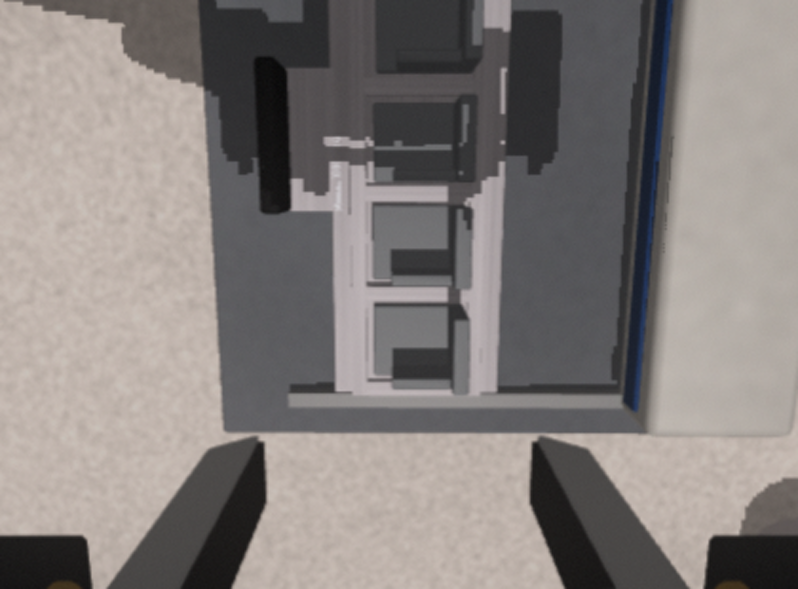

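All five brackets are right-handed and down in their pockets, with the dividing walls visible between them. Next I'll push the handle.

Run:
```python
from go import *
import pickle
g=pickle.load(open('w7.pkl','rb'))
print(px2w(g,[(110+261/1.9,40+70/1.9),(110+261/1.9,40+212/1.9),(110+289/1.9,40+130/1.9)],.059).round(4))
print(rel([.445,.117,.10],np.pi/2+PSI),rel([.445,.117,.036],np.pi/2+PSI))
```

```text
[[0.4948 0.1475 0.059 ]
 [0.4913 0.0846 0.059 ]
 [0.5063 0.1215 0.059 ]]
[0.0879, -0.109, 0.1478, -0.0028, -0.0004, -0.0001] [0.0879, -0.1088, 0.2118, -0.0028, -0.0004, -0.0001]
```

>>> jog_arm([
  [[0, 0.088, -0.109, 0.05, 0, 0, 0], [0, 0.088, -0.109, 0.1, 0, 0, 0], [0, 0.088, -0.109, 0.14, 0, 0, 0], [0, 0.088, -0.109, 0.14, 0, 0, 0], [0, 0.088, -0.109, 0.14, 0, 0, 0], [0, 0.088, -0.109, 0.14, 0, 0, 0], [0, 0.088, -0.109, 0.18, 0, 0, 0], [0, 0.088, -0.109, 0.212, 0, 0, 0], [0, 0.088, -0.109, 0.212, 0, 0, 0], [0, 0.088, -0.085, 0.212, 0, 0, 0], [0, 0.088, -0.075, 0.212, 0, 0, 0], [0, 0.088, -0.07, 0.212, 0, 0, 0]],
])

```text
clock: 51.15
tool_pos: [0.4862, 0.1165, 0.0385]
orientation: [2.23, 2.212, 0.001]
force: [-2.8, -0.6, 1.6]
finger_gap: 0.0003
gripper_force: 1.4
```

>>> jog_arm([
  [[0, 0, 0.005, 0, 0, 0, 0], [0, 0, 0.01, 0, 0, 0, 0], [0, 0, 0.015, 0, 0, 0, 0], [0, 0, 0.02, 0, 0, 0, 0], [0, 0, 0.025, 0, 0, 0, 0], [0, 0, 0.03, 0, 0, 0, 0], [0, 0, 0.034, 0, 0, 0, 0], [0, 0, 0.038, 0, 0, 0, 0], [0, 0, 0.042, 0, 0, 0, 0], [0, 0, 0.042, 0, 0, 0, 0]],
])

```text
clock: 52.4
tool_pos: [0.5257, 0.1164, 0.037]
orientation: [-2.228, -2.21, 0.005]
force: [-9.1, -0.5, 7.5]
finger_gap: 0.0005
gripper_force: 4.3
```

>>> jog_arm([
  [[0, 0, 0.003, 0, 0, 0, 0], [0, 0, 0.006, 0, 0, 0, 0], [0, 0, 0.008, 0, 0, 0, 0], [0, 0, 0.008, 0, 0, 0, 0], [0, 0, 0.008, 0, 0, 0, 0]],
])

```text
clock: 53.02
tool_pos: [0.5255, 0.1166, 0.0364]
orientation: [-2.216, -2.202, 0.03]
force: [-36.0, -1.6, 31.6]
finger_gap: 0.0005
gripper_force: 18.7
```

>>> jog_arm([
  [[0, 0, -0.01, 0, 0, 0, 0], [0, 0, -0.03, 0, 0, 0, 0], [0, 0, -0.06, 0, 0, 0, 0], [0, 0, -0.07, -0.08, 0, 0, 0], [0, 0, -0.07, -0.12, 0, 0, 0], [0, 0, -0.07, -0.12, 0, 0, 0], [0, 0, -0.07, -0.12, 0, 0, 0]],
])

```text
clock: 53.9
tool_pos: [0.4653, 0.1167, 0.1567]
orientation: [2.23, 2.212, 0.001]
force: [-0.4, -0.5, -1.0]
finger_gap: 0.0001
gripper_force: 0.0
```

Run:
```python
from go import *
import pickle
info();g=grab('wrist');pickle.dump(g,open('w8.pkl','wb'));t=grab('top');pickle.dump(t,open('t8.pkl','wb'))
for r in range(150,300,15):
    v=cv2.GaussianBlur(g['img'],(0,0),.8)[r].astype(int).sum(1)
    e=[(c,int(v[c+1]-v[c-1])) for c in range(250,640-2) if abs(v[c+1]-v[c-1])>110 and abs(v[c+1]-v[c-1])>=max(abs(v[c+2]-v[c]),abs(v[c]-v[c-2]))]
    print(r,[(c,d,float(px2w(g,[(c,r)],.026)[0,0].round(4))) for c,d in e][:9], px2w(g,[(400,r)],.026)[0,1].round(3))
```

```text
t 53.9 tcp [0.4653 0.1167 0.1567] yaw 1.5627 gap 0.0001 F [-0.4 -0.5 -1. ]
150 [(454, 184, 0.5694), (466, -177, 0.5785), (470, 189, 0.5815), (485, -248, 0.5928), (489, 119, 0.5958), (606, -115, 0.6833)] 0.176
165 [(300, -184, 0.4527), (305, -115, 0.4565), (453, 187, 0.5695), (465, -179, 0.5787), (468, 186, 0.581), (484, -245, 0.5931), (488, 115, 0.5962), (604, -116, 0.6837)] 0.165
180 [(305, -206, 0.4563), (425, 189, 0.5489), (464, -163, 0.5789), (467, 177, 0.5812), (482, -246, 0.5927), (486, 125, 0.5957), (499, -120, 0.6057), (572, 111, 0.6614), (601, -111, 0.6834)] 0.153
195 [(305, -207, 0.4561), (409, -158, 0.5371), (437, 316, 0.5589), (457, -116, 0.5744), (463, -141, 0.579), (465, 167, 0.5806), (531, -168, 0.6316), (541, 156, 0.6393), (564, -141, 0.657)] 0.142
210 [(305, -207, 0.4559), (436, 313, 0.5589), (461, -161, 0.5784), (464, 178, 0.5808), (477, -250, 0.591), (481, 128, 0.5941)] 0.13
225 [(305, -180, 0.4557), (406, -115, 0.5359), (435, 309, 0.5588), (460, -155, 0.5786), (463, 172, 0.581), (475, -246, 0.5905), (479, 122, 0.5936), (530, -115, 0.6338), (562, 113, 0.6588)] 0.118
240 [(305, -184, 0.4555), (405, -114, 0.5356), (434, 291, 0.5588), (458, -152, 0.578), (461, 177, 0.5804), (474, -253, 0.5907), (478, 124, 0.5939), (491, -119, 0.6043), (560, 116, 0.659)] 0.105
255 [(305, -186, 0.4553), (404, -113, 0.5354), (432, 288, 0.558), (456, -183, 0.5773), (460, 188, 0.5806), (498, -156, 0.6111), (507, 112, 0.6183), (558, 111, 0.6591), (624, 114, 0.7115)] 0.093
270 [(305, -204, 0.4551), (413, -142, 0.5433), (431, 149, 0.558), (444, 194, 0.5685), (455, -181, 0.5775), (458, 201, 0.5799), (470, -257, 0.5897), (474, 129, 0.5929), (522, -118, 0.6318)] 0.08
285 [(290, -214, 0.4425), (315, -111, 0.4631), (323, 112, 0.4697), (443, 191, 0.5686), (454, -174, 0.5776), (457, 197, 0.5801), (468, -258, 0.5891), (472, 125, 0.5924), (520, -115, 0.6317)] 0.067
```

Run:
```python
from go import *
import pickle
t=pickle.load(open('t8.pkl','rb'));g=pickle.load(open('w7.pkl','rb'))
for z in(.013,.03,.05,.07): print(z,'top row173/175',px2w(t,[(255,173),(255,175.5)],z)[:,0].round(4),'w7 blue cols',px2w(g,[(110+630/1.9,40+300/1.9),(110+660/1.9,40+300/1.9)],z)[:,0].round(4))
for c in(215,300,310):
    v=cv2.GaussianBlur(t['img'],(0,0),.7)[:,c].astype(int);s=v.sum(1);print(c,[(r,int(s[r+1]-s[r-1]),t['img'][r,c].tolist()) for r in range(165,245) if abs(s[r+1]-s[r-1])>45])
```

```text
0.013 top row173/175 [0.6867 0.6809] w7 blue cols [0.6833 0.6997]
0.03 top row173/175 [0.6833 0.6776] w7 blue cols [0.6781 0.6938]
0.05 top row173/175 [0.6794 0.6738] w7 blue cols [0.6719 0.6869]
0.07 top row173/175 [0.6754 0.6699] w7 blue cols [0.6658 0.6799]
215 [(169, -52, [122, 117, 111]), (170, -105, [113, 109, 103]), (171, -138, [84, 81, 76]), (172, -120, [57, 56, 56]), (173, -83, [26, 38, 58]), (176, 72, [36, 35, 37]), (177, 75, [61, 61, 62]), (183, 99, [67, 68, 68]), (184, 106, [111, 107, 106]), (190, -97, [115, 109, 108]), (191, -136, [80, 78, 77]), (192, -93, [50, 49, 49]), (207, -47, [88, 88, 88]), (214, 59, [59, 58, 58]), (215, 110, [104, 99, 98]), (216, 49, [116, 110, 110]), (222, -93, [118, 112, 111]), (223, -111, [73, 69, 69]), (232, -51, [45, 46, 46])]
300 [(170, -84, [123, 118, 112]), (171, -128, [106, 101, 96]), (172, -135, [76, 72, 68]), (173, -111, [42, 50, 65]), (174, -74, [20, 34, 56]), (177, 72, [40, 39, 40]), (178, 73, [62, 62, 64]), (184, 93, [67, 67, 68]), (185, 113, [109, 105, 104]), (186, 53, [120, 115, 114]), (189, -62, [127, 121, 120]), (190, -96, [100, 96, 96]), (191, -55, [81, 81, 80]), (193, -78, [82, 82, 83]), (194, -109, [53, 53, 53]), (196, 83, [38, 39, 39]), (197, 102, [73, 73, 73]), (214, 73, [64, 63, 63]), (215, 124, [115, 109, 109]), (216, 57, [130, 124, 123]), (223, -93, [134, 128, 128]), (224, -135, [93, 89, 90]), (225, -70, [70, 70, 72])]
310 [(170, -83, [123, 118, 111]), (171, -122, [107, 103, 97]), (172, -130, [78, 74, 70]), (173, -109, [48, 54, 63]), (174, -78, [25, 38, 57]), (176, 46, [39, 38, 41]), (177, 74, [40, 41, 41]), (178, 72, [65, 65, 66]), (184, 88, [68, 67, 69]), (185, 116, [111, 105, 105]), (186, 54, [122, 116, 115]), (190, -71, [106, 102, 101]), (191, -81, [96, 93, 92]), (192, -61, [70, 68, 69]), (214, 51, [89, 86, 86]), (215, 68, [119, 113, 113]), (223, -95, [135, 128, 128]), (224, -133, [93, 89, 89]), (225, -65, [71, 71, 72])]
```

Run:
```python
from go import *
import pickle
t=pickle.load(open('t8.pkl','rb'));i0=cv2.imread('pics/top0.png')[:,:,::-1]
def edges(img,c,lo,hi,sg):
    s=cv2.GaussianBlur(img,(0,0),.8)[:,c-1:c+2].astype(float).sum((1,2));d=np.gradient(s)*sg;k=lo+np.argmax(d[lo:hi]);a,b,e=d[k-1:k+2];return k+.5*(a-e)/(a-2*b+e)
for c in(205,215,225,240,285,300,310):
    a=edges(i0,c,203,217,1);b=edges(t['img'],c,180,190,1)
    a2=edges(i0,c,243,256,-1);b2=edges(t['img'],c,217,230,-1)
    X=px2w(t,[(c,a),(c,b),(c,a2),(c,b2)],.026)[:,0];print(c,np.round([a,b,a2,b2],2),X.round(4),'travel far',round(X[1]-X[0],4),'near',round(X[3]-X[2],4))
```

```text
205 [209.7  183.61 248.68 222.72] [0.6005 0.6601 0.5123 0.5709] travel far 0.0596 near 0.0587
215 [209.65 183.61 248.85 222.68] [0.6006 0.66   0.5119 0.571 ] travel far 0.0594 near 0.0591
225 [209.51 183.49 249.06 218.24] [0.6009 0.6603 0.5114 0.581 ] travel far 0.0594 near 0.0697
240 [209.94 183.93 249.38 218.23] [0.5998 0.6592 0.5106 0.581 ] travel far 0.0593 near 0.0704
285 [210.76 184.68 249.9  223.9 ] [0.5978 0.6572 0.5094 0.568 ] travel far 0.0594 near 0.0586
300 [210.76 184.76 249.69 223.91] [0.5977 0.6569 0.5099 0.5679] travel far 0.0592 near 0.0581
310 [210.66 184.78 249.7  223.85] [0.5979 0.6568 0.5098 0.568 ] travel far 0.0589 near 0.0582
```

Measured travel is 59 mm, which with a start of about 11 mm matches 70 mm home, and the stop held at 36 N. The knob is next.

```bash
python3 - <<'E' 2>/dev/null
from go import *
import pickle
d=pickle.load(open('w2.pkl','rb'))
print('w2 knob',px2w(d,np.array([(181,157),(197,186),(291,90),(322,124),(248,139)])/1.25,.116).round(4))
print(rel([.522,.3025,.17],.522+np.pi))
E
```

```text
w2 knob [[0.5018 0.3015 0.116 ]
 [0.5061 0.292  0.116 ]
 [0.5396 0.322  0.116 ]
 [0.549  0.3116 0.116 ]
 [0.5245 0.307  0.116 ]]
[0.1862, 0.0562, -0.0149, -0.0019, -0.0031, -2.1009]
```

>>> jog_arm([
  [[0.06, 0.05, 0, -0.03, 0, 0, -0.4], [0.06, 0.188, 0.057, -0.03, 0, 0, -2.1], [0.06, 0.188, 0.057, -0.03, 0, 0, -2.1], [0.06, 0.188, 0.057, -0.03, 0, 0, -2.1], [0.06, 0.188, 0.057, -0.03, 0, 0, -2.1], [0.06, 0.188, 0.057, -0.03, 0, 0, -2.1], [0.06, 0.188, 0.057, -0.03, 0, 0, -2.1], [0.06, 0.188, 0.057, -0.03, 0, 0, -2.1], [0.06, 0.188, 0.057, -0.03, 0, 0, -2.1], [0.06, 0.188, 0.057, -0.03, 0, 0, -2.1], [0.06, 0.188, 0.057, -0.03, 0, 0, -2.1], [0.06, 0.188, 0.057, -0.03, 0, 0, -2.1]],
])

```text
clock: 55.5
tool_pos: [0.5229, 0.304, 0.1846]
orientation: [0.811, -3.031, 0.0]
force: [0.0, 0.5, -0.0]
finger_gap: 0.0599
gripper_force: 0.0
```

```bash
python3 - <<'E' 2>/dev/null
from go import *
import pickle
info();g=grab('wrist');pickle.dump(g,open('w9.pkl','wb'))
b=.522;u=np.array([np.cos(b),np.sin(b)]);n=np.array([-u[1],u[0]])
c=np.array([.523,.305])
P=[[*(c+a*u+e*n),.116] for a,e in((.023,.006),(.023,-.006),(-.023,-.006),(-.023,.006))]
print(w2px(g,P).round())
x0,x1,y0,y1=(lambda q:(int(q[:,0].min())-36,int(q[:,0].max())+36,int(q[:,1].min())-24,int(q[:,1].max())+24))(w2px(g,P))
s=g['img'].astype(int).sum(2)//3
print(x0,y0)
for r in range(y0,y1,5): print(r,' '.join('%3d'%s[r,c] for c in range(x0,x1,5)))
E
```

```text
t 55.5 tcp [0.5229 0.304  0.1846] yaw -2.6185 gap 0.0599 F [ 0.   0.5 -0. ]
[[330. 281.]
 [312. 281.]
 [312. 212.]
 [331. 212.]]
275 188
188 162 158 109 175 215 215 210 121 106 105 107 103  99 135 210 206 179 107 117
193 161  69 129 212 211 128 127 217 200 184 183 185 196 190  96 114 204 199 164
198 141 112 201 218 118 215 176 123 121 152 153 153 102 158 186 163 115 208 208
203  70 153 215 168 218 140 134 155 114 152 150 152 151 151 149 177 168 116 202
208 112 202 211 213 134 114 119 156 149  29  30  28  82 124 147 114 182 153 116
213 174 210 189 176 113 115 188  31  29  28  29  30  27  59  96 114 114 190 115
218 206 209 209 109 113 124  35  37  41  42  40  36  29  29  95 113 116 173 142
223 210 209 200 105 112 148  34  40  38  39  38  36  28  30  40 113 114 115 180
228 208 204 184 107 114 144  37  39  36  38  36  35  27  28  27 115 116 110 182
233 203 204 189  90 113  99  35  35  34  38  35  33  27  28  28 113 117  88 180
238 204 204 189  90 111  89  32  29  27  27  26  31  27  27  26 111  95  89 139
243 206 205 191  94  93 105  25  26  25  27  26  26  25  26  27 112  89  98  96
248
[... 256 characters left out ...]
 109 102  92  79  67  24  26  24  88  91 105 100  64 127 117
268 107 109 109 109 109 110 104 102  80  26  25  25 107 104 111  84 105 125 129
273 109 110 110 108 109 110 111 108  71  27  24  27 113 113 107  66 119 125 124
278 109 109 110 109 108 108 109 110  74  27  27  26 115 112  66 120 124 121 124
283 109 109 109 111 110 109 111 110  88  61  61  61  67  69  98 124 122 119 124
288 109 109 109 107 106 109 110 110  74  63  63  65  63  67 120 121 127 119 118
293 107 109 110 110 107 109 111 110  92  65  64  66  63 120 124 165 129 171 134
298 108 110 109 110 109 108 112 111 100  66  64  64 144 189 203 217 213 216 216
303 106 107 108 110 108 109 111 112 112 112 112 109 216 211 211 215 214 220 222
```

```bash
python3 - <<'E' 2>/dev/null
from go import *
print(rel([.5213,.3063,.091],.522+np.pi))
E
```

```text
[-0.0001, 0.0028, 0.0937, 0.0007, -0.0037, 0.0011]
```

>>> jog_arm([
  [[0.04, 0, 0.0028, 0.03, 0, 0, 0], [0.04, 0, 0.0028, 0.06, 0, 0, 0], [0.04, 0, 0.0028, 0.085, 0, 0, 0], [0.04, 0, 0.0028, 0.093, 0, 0, 0], [0.04, 0, 0.0028, 0.093, 0, 0, 0], [0, 0, 0.0028, 0.093, 0, 0, 0], [0, 0, 0.0028, 0.093, 0, 0, 0], [0, 0, 0.0028, 0.093, 0, 0, 0], [0, 0, 0.0028, 0.093, 0, 0, 0], [0, 0, 0.0028, 0.093, 0, 0, 0], [0, 0, 0.0028, 0.093, 0, 0, 0]],
], force=50)

```text
clock: 56.92
tool_pos: [0.5223, 0.3077, 0.0947]
orientation: [-0.809, 3.035, 0.003]
force: [-2.4, 5.2, 2.2]
finger_gap: 0.0117
gripper_force: 49.9
```

>>> jog_arm([
  [[0, 0, 0.001, 0.004, 0, 0, 0], [0, 0, 0.0015, 0.008, 0, 0, 0], [0, 0, 0.0015, 0.012, 0, 0, 0], [0, 0, 0.0015, 0.014, 0, 0, 0], [0, 0, 0.0015, 0.014, 0, 0, 0], [0, 0, 0.0015, 0.014, 0, 0, 0]],
])

```text
clock: 57.68
tool_pos: [0.5228, 0.3083, 0.0848]
orientation: [-0.81, 3.034, -0.001]
force: [-10.0, -1.6, 25.3]
finger_gap: 0.0117
gripper_force: 50.0
```

>>> jog_arm([
  [[0, 0, 0, 0, 0, 0, 0.12], [0, 0, 0, 0, 0, 0, 0.24], [0, 0, 0, 0, 0, 0, 0.36], [0, 0, 0, 0, 0, 0, 0.48], [0, 0, 0, 0, 0, 0, 0.6], [0, 0, 0, 0, 0, 0, 0.72], [0, 0, 0, 0, 0, 0, 0.84], [0, 0, 0, 0, 0, 0, 0.95], [0, 0, 0, 0, 0, 0, 1.04], [0, 0, 0, 0, 0, 0, 1.09], [0, 0, 0, 0, 0, 0, 1.09]],
])

```text
clock: 59.05
tool_pos: [0.5227, 0.3072, 0.0847]
orientation: [0.877, 3.015, -0.005]
force: [-9.8, -6.1, 26.3]
finger_gap: 0.0116
gripper_force: 50.3
```

```bash
python3 - <<'E' 2>/dev/null
from go import *
info();print(manip.state()['wrist_torque'].round(3))
E
```

```text
t 59.05 tcp [0.5227 0.3072 0.0847] yaw 2.5754 gap 0.0116 F [-9.8 -6.1 26.3]
[-1.188  2.265  0.558]
```

>>> jog_arm([
  [[0, 0, 0, -0.005, 0, 0, 0], [0, 0, 0, -0.01, 0, 0, 0], [0, 0, 0, -0.01, 0, 0, 0], [0.04, 0, 0, -0.01, 0, 0, 0], [0.04, 0, 0, -0.01, 0, 0, 0], [0.04, 0, 0, -0.01, 0, 0, 0], [0.04, 0, 0, -0.01, 0, 0, 0], [0.04, 0, 0, -0.06, 0, 0, 0], [0.04, 0, 0, -0.1, 0, 0, 0], [0.06, 0, 0, -0.1, 0, 0, 0], [0.06, 0, 0, -0.1, 0, 0, 0]],
])

```text
clock: 60.42
tool_pos: [0.5209, 0.3079, 0.1791]
orientation: [-0.881, -3.014, 0.001]
force: [-0.4, 0.3, 0.2]
finger_gap: 0.0566
gripper_force: 0.0
```

```bash
python3 - <<'E' 2>/dev/null
from seat import *
import pickle
info();g=grab('wrist')
b=-.53;c=np.array([.522,.307]);u=np.array([np.cos(b),np.sin(b)]);n=np.array([-u[1],u[0]])
q=w2px(g,[[*(c+a*u+e*n),.112] for a,e in((.023,.006),(.023,-.006),(-.023,-.006),(-.023,.006))]);print(q.round())
s=g['img'].astype(int).sum(2)//3;x0,x1=int(q[:,0].min())-25,int(q[:,0].max())+25
print(x0)
for r in range(int(q[:,1].min())-12,int(q[:,1].max())+16,6): print(r,' '.join('%3d'%s[r,k] for k in range(x0,x1,4)))
E
```

```text
t 60.42 tcp [0.5209 0.3079 0.1791] yaw 2.5728 gap 0.0566 F [-0.4  0.3  0.2]
[[328. 283.]
 [310. 283.]
 [307. 214.]
 [326. 214.]]
281
201 207 203  85  94  86  73  73  68 100 101 102 101 101 102 103  89  95  84
207 201  90  89  69  72  73  71  69  27  24  22  22  51 100 103 102 102  92
213 176  91  72  71  72  71  53  24  21  25  21  21  23  21  76 101 101 101
219 177  75  71  72  69  25  24  23  23  22  21  22  20  21  21  99 100  99
225 137  78  69  72  72  27  24  22  23  24  22  21  24  22  24  42 103 101
231 108  87  99  99  35  39  39  28  24  23  24  23  25  22  25  22 101 103
237 113  78  99  97  38  38  39  31  22  22  24  21  23  20  22  30  65  65
243 163  78  82 100  34  39  37  31  25  23  21  22  20  23  23  31 140 135
249 188 106  79  79  96  35  37  31  21  24  24  21  22  26  23 102 137 138
255 120 180  89  77  81  81  50  33  35  34  30  27  22  45 125 141 142 145
261 150 113 184 165  82  81  80  79  35  33  31  30 108 138 138 141 173 172
267 150 150 110 176 179 180 103  80  34  35  31  31  60 145 186 177 110 101
273 103 147 148 115 177 193 184 171  33  32  30  28 112 114 101 100  99 101
279 103 104 147 146 118 177 192 189  30  33  30  28  74 102  99  99 101 102
285 103 103 104 145 145 116  94 100 103 104 103 101  99 101 103 101  99 102
291 101 103 102 105 145 142 115  57  97 101 100  99 101 101 101 100 100  98
297 100 101  73  69  84 143 142 114  57  98 102  99 101 100 100 100 100 101
```

>>> jog_arm([
  [[0.06, 0.1, 0.15, -0.08, 0, 0, 0], [0.06, 0.1, 0.15, -0.08, 0, 0, 0], [0.06, 0.1, 0.15, -0.08, 0, 0, 0], [0.06, 0.1, 0.15, -0.08, 0, 0, 0], [0.06, 0.1, 0.15, -0.08, 0, 0, 0], [0.06, 0.1, 0.15, -0.08, 0, 0, 0]],
])

```text
clock: 61.22
tool_pos: [0.5178, 0.4866, 0.2581]
orientation: [-0.883, -3.013, 0.005]
force: [-0.2, 0.0, 0.3]
finger_gap: 0.0599
gripper_force: 0.0
```

```bash
python3 - <<'E' 2>/dev/null
from seat import *
import pickle
info();t=grab('top')
def edges(img,c,lo,hi,sg):
    s=cv2.GaussianBlur(img,(0,0),.8)[:,c-1:c+2].astype(float).sum((1,2));d=np.gradient(s)*sg;k=lo+np.argmax(d[lo:hi]);a,b,e=d[k-1:k+2];return k+.5*(a-e)/(a-2*b+e)
print([round(edges(t['img'],c,180,190,1),2) for c in(205,215,285,300,310)])
# residual of each seated bracket against free carrier stalls: fit in top + side
f=np.array([np.cos(PSI),np.sin(PSI)]);l=np.array([-f[1],f[0]]);s=grab('side')
for d,nm in((t,'top'),(s,'side')):
  S=6
  for k in range(5):
    c=np.array([.639,.118])+(k-2)*.052*l;q=w2px(d,[*(c-.02*f),.04])[0];h=18;X,Y=int(q[0])-h,int(q[1])-h
    i=cv2.GaussianBlur(cv2.resize(d['img'][Y:Y+2*h,X:X+2*h],None,fx=S,fy=S,interpolation=cv2.INTER_CUBIC).astype(float),(0,0),3).sum(2)
    def cost(p,mir):
        m=np.zeros(i.shape,np.uint8)
        for B in faces([*p[:2],.021],p[2],mir): cv2.fillConvexPoly(m,np.round(cv2.convexHull(((w2px(d,B)-[X,Y]+.5)*S).astype(np.float32))).astype(int),1)
        e=cv2.dilate(m,np.ones((13,13)))-m;return i[m>0].mean()-i[e>0].mean()
    b=min((minimize(cost,[*(c+a*f),np.pi+PSI],args=(0,),method='Nelder-Mead',options=dict(initial_simplex=np.array([*(c+a*f),np.pi+PSI])+np.vstack([np.zeros(3),np.diag([.003,.003,.06])]),maxiter=80)) for a in(-.003,0,.003)),key=lambda r:r.fun)
    print(nm,k,(b.x[:2]-c).round(4),round(b.x[2],3),round(b.fun,1))
E
```

```text
t 61.23 tcp [0.5178 0.4866 0.2581] yaw 2.5713 gap 0.0599 F [-0.2  0.   0.3]
[np.float64(183.61), np.float64(183.59), np.float64(184.69), np.float64(184.75), np.float64(184.8)]
top 0 [-0.001   0.0015] 3.103 -87.3
top 1 [-0.0011  0.0014] 3.106 -84.6
top 2 [ 0.0001 -0.0012] 3.195 -88.6
top 3 [ 0.0025 -0.0008] 3.235 -83.9
top 4 [-0.0026  0.0037] 3.289 -80.2
side 0 [-0.0021  0.0011] 3.131 -67.4
side 1 [-0.0029  0.0031] 3.162 -57.5
side 2 [-0.0024  0.0018] 3.156 -53.1
side 3 [-0.0009  0.0003] 3.08 -55.4
side 4 [-0.0031  0.0036] 3.185 -61.8
```

```bash
python3 -c "
from workcell import manip
print(manip.finish_job())"
```

```text
the job is handed in; nothing more can be done
None
```

Job handed in at about 61 s with all five brackets seated right-handed, the carrier pushed home against a firm stop (about 70 mm by camera) and then the knob turned to its locked angle; I checked its spring-up into the notch only by camera.

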